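Clear the specimen plate into its catch tray

TASK

Clear down the specimen plate: slide the empty catch tray along its guides under the plate's open edge until it is fully home, shoot the bolt fully into the tray's keeper, then take the scraper block and wipe every chip off the plate into the tray, never touching a chip with the fingers. Then stand the scraper back upright in the middle of its cork pad, draw the bolt fully back, and pull the tray with all its chips straight out along the bench until it is a few centimetres clear of the guides, ready for emptying. Leave the other things on the bench alone.

Things in the scene. Friction and masses are not known exactly. Their poses are not given: they have to be found in the camera images.
- stand: Fixed specimen stand: white plate on a grey pedestal. Origin: bench level, below the middle of the plate's open edge; x along that edge, +y back over the plate. Plate top 38 mm above the bench, 200 mm wide (x +-100), from the open edge (y 0) to the back rim (y 260). Side rims (to x +-108) and back rim (to y 268) stand 12 mm above the plate; none at y 0.
- stop (a point): Middle of the tray's stop (pedestal face under the plate's overhang), at bench level, y 25 mm in the stand's frame. The plate's front 25 mm (6 mm thick, underside 32 mm above the bench) overhangs it. Axes as the stand.
- guide (a point): Mouth of the tray's guides, on their centre line at bench level, y -120 mm in the stand's frame, axes as the stand. Two rails 20 mm high run along y from here to the stop, inner faces at x +-109 mm; their ends flare outward for another 32 mm (to x +-130). The bolt's bracket stands outside the +x rail at stand y -90, x 117..172, up to 44 mm high.
- tray: Loose steel catch tray, 210 x 150 mm (x, y), walls 28 mm high, 4 mm thick, 0.45 kg; starts empty on the bench before the guides. Origin: centre of its underside; the +y end goes in. Fully home its +y end touches the stop: origin at x 0, y -50 mm in the stand's frame, axes parallel; 4 mm play each side. Handle: upright steel tab 60 (x) by 12 mm (y) centred at y -81, top 82 mm high.
- keeper (a point): Keeper on the tray's +x wall: middle of the 20 mm gap between two upright lugs (each 22 mm along x, 8 mm along y, 28 to 52 mm above the tray's underside). Lies at tray x 94, y -40, z 40 mm. The bolt's rod goes into this gap.
- bolt (a joint): Barrel bolt on the stand, in m: 0 drawn back, 0.035 fully home; slides towards the stand's -x, stays where left (friction about 2 N). Rod 12 mm thick along x, axis 40 mm high, at y -90 mm in the stand's frame; tip at x 118 mm drawn back, 83 mm home, between the keeper lugs of a tray that is fully home.
- bolt_knob (a point): Top centre of the bolt's upright knob: a 14 mm thick steel post, from 44 to 88 mm above the bench, moving with the bolt (x 135 mm in the stand's frame drawn back, 100 mm home).
- scraper: Loose scraper block, 0.4 kg. Origin: centre of its underside. Aluminium foot 110 mm (x) by 50 mm (y) by 24 mm high, its long sides are the wiping faces; wooden grip on top, 56 mm (x) by 26 mm (y), from 24 to 76 mm high. Starts upright on its pad.
- pad: Fixed flat cork pad beside the stand, 170 x 110 x 3 mm. Origin: centre of its underside; top at z 3 mm. The scraper belongs here.
- chip1: Loose broken chip of red-brown fired clay, about 38 x 30 mm and 10 mm thick, 25 g; origin at its centre. Lies flat on the plate at the start, 40 to 150 mm from the open edge; may be absent.
- chip2: Loose broken chip of red-brown fired clay, about 38 x 30 mm and 10 mm thick, 25 g; origin at its centre. Lies flat on the plate at the start, 40 to 150 mm from the open edge; may be absent.
- chip3: Loose broken chip of red-brown fired clay, about 38 x 30 mm and 10 mm thick, 25 g; origin at its centre. Lies flat on the plate at the start, 40 to 150 mm from the open edge; may be absent.
- chip4: Loose broken chip of red-brown fired clay, about 38 x 30 mm and 10 mm thick, 25 g; origin at its centre. Lies flat on the plate at the start, 40 to 150 mm from the open edge; may be absent.
- chip5: Loose broken chip of red-brown fired clay, about 38 x 30 mm and 10 mm thick, 25 g; origin at its centre. Lies flat on the plate at the start, 40 to 150 mm from the open edge; may be absent.
- chip6: Loose broken chip of red-brown fired clay, about 38 x 30 mm and 10 mm thick, 25 g; origin at its centre. Lies flat on the plate at the start, 40 to 150 mm from the open edge; may be absent.
- bottle: Brown glass bottle 120 mm tall, 60 mm wide; bystander, leave it alone. Origin at its underside centre.
- jar: Low clear jar with white cap, 75 mm tall, 72 mm wide; bystander, leave it alone. Origin at its underside centre.
- beaker: Open glass beaker 70 mm tall, 72 mm wide; bystander, leave it alone. Origin at its underside centre.
- dish: Flat glass dish 90 mm wide, 16 mm high; bystander, leave it alone. Origin at its underside centre.
- screwdriver: Screwdriver 170 mm long lying flat; bystander, leave it alone. Origin at its underside (lies along its x).
There are look-alikes about, which are no part of the job. Leave any purple look-alike of the chip6 alone. Leave any yellow look-alike of the scraper alone.

How it is judged:
By the outcome, as a careful person would: the job done as asked, in the order asked, and still so for the second after the job is handed in, with the robot touching nothing.
Of chip1, chip2, chip3, chip4, chip5, chip6 only 3 to 6 are there at a start; the rules pass over those that are not, and their reading is None.
At some moment in a run one of scraper may be knocked a few centimetres aside while the robot is not near it.
Once in a run the grip may slacken for a moment while it holds something.
It also fails if it takes over 200 s, if anything falls off the work surface, if the arm or the gripper's body presses on something with over 40 N, if the wrist force passes 120 N, or if a joint passes its speed limit or range.

ROBOT

A 7-joint arm with a two-finger parallel gripper is mounted at the origin on the work surface. World frame = base frame: x ahead of the robot, y to its left, z up, the work surface at z = 0. Lengths are in m, angles in rad, forces in N, time in s.
With the tool pointing down it reaches from about 0.425 to 0.95 m from the base axis. Payload 4.7 kg.
Tool frame: the origin (TCP) lies at the very end of the fingers, on their centre line; the grasp point (between the pads) lies 19 mm behind it (manip.hold_point_z is the distance from the TCP to the grasp point, in m); z points along the fingers, y is the direction in which the jaws open and shut (so a half turn about z gives the same grasp; the last joint's range is limited). The gripper opens to 85 mm and grips with 20 to 120 N. Pads are 22 mm wide; open, the fingers measure 114 mm over their backs; the gripper's body (76 mm by 85 mm) begins 54 mm behind the grasp point. The pads swing forward as they close: fully open they stand 13 mm farther back than shut.
Start: joints at [-0.029, 0.469, -0.049, 1.532, 0.024, 1.141, -0.082], TCP at [0.675, 0, 0.231] pointing down, gripper open.
Joint ranges: [-2.59, 2.59], [-0.33, 1.99], [-1.39, 1.29], [0.1, 2.45], [-1.04, 4.18], [0.21, 1.99], [-2.66, 2.66]. Speed limits (rad/s): [2.57, 2.57, 3.14, 3.14, 3.14, 3.14, 3.14].

INTERFACE

Orientations are given as a unit quaternion [w, x, y, z].
In Python, from plant import sense, get_image, get_calibration, ticket, manip gives the robot as it stands. The module is installed in compiled form; this text tells all that it offers.
- The arm moves only by the tool step_arm, never from a script. Its argument "targets" is one flat list of numbers, 5 for each row, row after row: the finger opening in mm, from 0 to 85.4, then the shift along the tool's x, y, z in mm, then the turn about the tool's z in degrees. In form: [gripper, x, y, z, yaw, gripper, x, y, z, yaw, ...]. A call has 1 to 10 rows; each row shifts and turns the commanded pose from where the row before left it, along the tool's axes as they then stand; what a row does not reach is not made up. A row lasts 1/8 s, in which the tool goes at most 62.5 mm and 10.7 degrees, less where a joint would pass 70% of its speed; a pose out of reach is approached as far as the arm can. A call with a gripper value outside its range is refused whole. The fingers move at their own pace and stop on an object; "newtons" is the grip in N (left out, the last holds). Time passes only in rows, so rows that do not move let the fingers close. It gives the time, the measured TCP pose, the force and the opening at its end, in the units of the state.
- sense(): the state, without advancing time (a new reading comes with each control period).
- get_image(name): name is "scene" or "side" or "wrist"; returns (picture, depth): 384x512x3 uint8, red, green, blue; 384x512 float32, m along the optical axis (not along the pixel's ray), 0 where there is no reading.
- get_calibration(name): a dict with "camera_matrix" (3x3 intrinsics, pixels), "xyz" and "attitude" of the camera in the world. Camera axes: x right, y down, z forward; pixel columns grow to the right and rows downward; lengths in m; the calibration is good to about 2 mm. A picture is of the moment at which its call begins: read the wrist's pose just before it. get_calibration takes no time and is no camera call; for the wrist camera it gives the pose at the moment of the call.
- ticket.close_job(): hands the job in, once; it reports no verdict.
The state is a dict: "t": time; "joints": joint angles; "qvel": joint speeds; "effort": joint torques, N m; "ee_pos": TCP position; "eef_rot": TCP orientation; "contact_force": force on the tool from outside, world axes, zero at the start; "wrist_torque": the same for the moment, N m; "gripper_width": finger opening in m.
Only numpy, scipy, OpenCV 4.12 (cv2) and the standard library are available. Lean on these libraries where they do the work, as an engineer would, in place of code of your own. Each camera call takes 0.05 s, during which the arm holds its last target.

## Working session

There is one attempt and no reset: what is moved stays moved. The work goes in short steps, Python scripts to look and compute and a tool call to move; the robot and the scene stay as the last step left them, time stands still between calls to the robot, and variables do not carry over. Pictures are saved under pics/ and viewed, and the job is handed in when it is done.

Besides the shell and the picture viewer there is one more tool, called after ">>>" in YAML: its name, and indented under it one key for each argument. step_arm: Moves the arm, as the interface text tells. Its arguments: {"type":"object","properties":{"targets":{"type":"array"},"newtons":{"type":"number"}},"required":["targets"]}

```bash
ls; mkdir -p pics; cat > h.py <<'E'
import numpy as np, cv2
from plant import sense, get_image, get_calibration, ticket, manip
from scipy.spatial.transform import Rotation as R
def rot(q): return R.from_quat([q[1],q[2],q[3],q[0]]).as_matrix()
def cal(n):
    c=get_calibration(n); K=np.array(c["camera_matrix"]); a=np.array(c["attitude"])
    M=rot(a) if a.size==4 else a.reshape(3,3)
    return K,np.array(c["xyz"]),M
def cloud(n,save=None):
    c=cal(n); im,d=get_image(n)
    K,p,M=c
    v,u=np.mgrid[:d.shape[0],:d.shape[1]]
    P=np.stack([(u-K[0,2])/K[0,0]*d,(v-K[1,2])/K[1,1]*d,d],-1)@M.T+p
    P[d==0]=np.nan
    if save: cv2.imwrite('pics/'+save+'.png',im[:,:,::-1])
    return im,d,P
def ray(c,u,v,z):
    K,p,M=c; r=M@np.array([(u-K[0,2])/K[0,0],(v-K[1,2])/K[1,1],1]); return p+r*(z-p[2])/r[2]
def st():
    s=sense(); print('t',round(s['t'],2),'pos',np.round(s['ee_pos'],4),'f',np.round(s['contact_force'],1),'w',round(s['gripper_width'],4),'q',np.round(s['joints'],2)); 
    return s
E
python3 - <<'E'
from h import *
s=st();print(s['eef_rot'],manip.hold_point_z); print(get_calibration('scene'))
for n in ['scene','side','wrist']:
    im,d,P=cloud(n,n+'0'); print(n,cal(n)[1]); np.savez('/tmp/'+n+'0.npz',im=im,d=d,P=P)
E
```

```text
pics
t 0.0 pos [0.6744 0.     0.2303] f [-0.5  0.6  0.6] w 0.0857 q [-0.03  0.47 -0.05  1.53  0.02  1.14 -0.08]
[-6.63453783e-04  7.07101039e-01  7.07111868e-01 -6.97079686e-04] 0.0187
{'camera_matrix': array([[497.70765807,   0.        , 253.25894849],
       [  0.        , 497.70765807, 178.12700961],
       [  0.        ,   0.        ,   1.        ]]), 'xyz': array([ 1.5015974 , -0.20549286,  1.36078008]), 'attitude': array([-0.24893323,  0.72695769,  0.6057022 , -0.20661466])}
scene [ 1.5015974  -0.20549286  1.36078008]
side [0.05599865 0.59356083 0.919164  ]
wrist [0.67484779 0.06666066 0.37375333]
```

View pics/scene0.png

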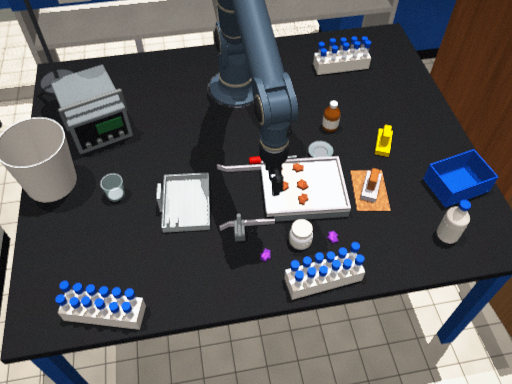

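View pics/side0.png

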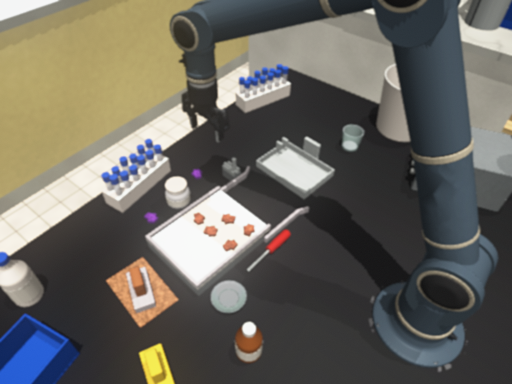

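View pics/wrist0.png

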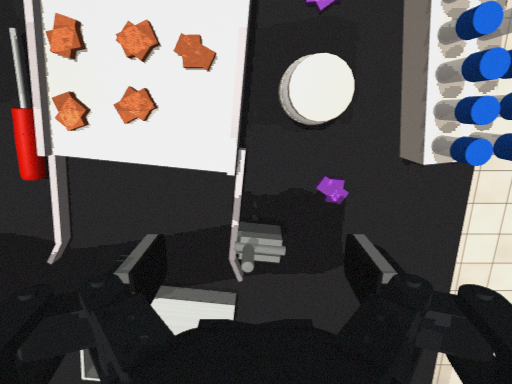

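The wrist and scene views show five chips. The tray sits at world -y of the stand, the bolt is on the far (+x) rail, the red scraper grip is on the cork pad, and the look-alikes are yellow and purple. Next I'll measure poses.

```bash
python3 - <<'E'
import numpy as np,cv2
def rect(pts): 
    (c,s,a)=cv2.minAreaRect((pts*1000).astype(np.float32)); return np.round(c,1),np.round(s,1),round(a,2)
for n in ['scene','side']:
    f=np.load(f'/tmp/{n}0.npz'); im,P=f['im'],f['P']; hsv=cv2.cvtColor(im,cv2.COLOR_RGB2HSV)
    z=P[...,2]; 
    ok=np.isfinite(z)
    if n=='scene':
        # top-down map
        S=1.0; 
    def comp(mask,name,minA=40):
        mask=(mask&ok).astype(np.uint8)
        k,l,s,c=cv2.connectedComponentsWithStats(mask)
        for i in range(1,k):
            if s[i,4]>=minA:
                Q=P[l==i]; print(n,name,'A',s[i,4],'px',np.round(c[i]),'rect',*rect(Q[:,:2]),'z',np.round(np.percentile(Q[:,2],[5,50,95])*1000,1),'med',np.round(np.median(Q,0)*1000,1))
    reg=(P[...,0]>.35)&(P[...,0]<1.05)&(P[...,1]>-.5)&(P[...,1]<.5)
    white=(hsv[...,1]<60)&(hsv[...,2]>120)
    comp(white&reg&(z>.02)&(z<.06),'plate',800)
    comp(reg&(z>.044)&(z<.06)&white,'rims',60)
    H=hsv[...,0]
    comp(reg&(hsv[...,1]>120)&((H<18))&(hsv[...,2]>70),'red/or',15)
    comp(reg&(hsv[...,1]>120)&((H>120)&(H<160)),'purple',15)
    comp(reg&(z>.06)&(z<.1),'tall',15)
    comp(reg&(z>.008)&(z<.1)&(P[...,1]<-.0)&(hsv[...,1]<60),'gray',40)
E
```

```text
scene plate A 3676 px [308. 188.] rect [546.6 138.5] [276.6 249.2] 85.17 z [34.6 40.3 52.4] med [575.6 163.2  40.3]
scene plate A 952 px [322. 280.] rect [882.3 121.4] [ 73.2 221.6] 5.48 z [24.9 53.6 58.9] med [907.6 102.7  53.6]
scene rims A 564 px [318. 189.] rect [556.3 141.6] [268.5 225.6] 83.99 z [45.  50.8 56. ] med [643.3 192.   50.8]
scene rims A 103 px [300. 238.] rect [752.6  81.1] [68.6 45.3] 70.21 z [44.7 50.6 57.7] med [762.6  74.3  50.6]
scene rims A 681 px [322. 278.] rect [883.  121.5] [ 71.9 222.1] 4.61 z [46.7 55.1 59.1] med [903.9 101.5  55.1]
scene rims A 354 px [126. 314.] rect [ 900.8 -451.9] [96.4 70.6] 89.53 z [46.9 54.8 59.2] med [ 909.6 -445.8   54.8]
scene red/or A 88 px [255. 159.] rect [523.6  -4.2] [ 41.  315.2] 86.17 z [ 0.3 22.5 29.7] med [403.5   2.2  22.5]
scene red/or A 65 px [298. 167.] rect [483.6 135.7] [31.2 35.8] 77.46 z [43.4 49.1 53. ] med [483.9 135.4  49.1]
scene red/or A 173 px [373. 178.] rect [557.2 388.4] [ 35.4 136.1] 60.43 z [ 3.1 77.3 83.9] med [594.2 362.1  77.3]
scene red/or A 841 px [368. 193.] rect [585.9 365. ] [113.3 178.2] 80.
[... 6930 characters left out ...]
8.5  78.5]
side tall A 372 px [153. 363.] rect [400.1 476.2] [26.1 56.4] 64.77 z [67.1 75.5 77.9] med [397.2 477.5  75.5]
side gray A 611 px [250.  97.] rect [ 886.9 -459.5] [103.6  76. ] 72.03 z [12.3 53.4 91.3] med [ 868.2 -438.3   53.4]
side gray A 292 px [349. 140.] rect [ 454.3 -470.8] [49.6 73.6] 79.22 z [11.7 46.4 70.9] med [ 445.5 -458.    46.4]
side gray A 1149 px [297. 162.] rect [ 533.4 -256.9] [165.7 212.8] 83.23 z [ 9.6 26.1 76.9] med [ 528.1 -294.6   26.1]
side gray A 442 px [231. 174.] rect [666.6 -71.8] [ 75.5 163.4] 12.34 z [10.7 29.6 75.8] med [658.  -89.2  29.6]
side gray A 169 px [290. 217.] rect [421.2 -68.1] [136.6  18.3] 78.36 z [10.  18.8 23.1] med [421.2 -67.1  18.8]
```

```bash
python3 - <<'E'
import cv2,numpy as np
for n,(x0,x1,y0,y1) in {'scene':(150,400,120,260),'side':(90,350,110,330)}.items():
    im=cv2.imread(f'pics/{n}0.png')[y0:y1,x0:x1]; cv2.imwrite(f'pics/{n}0z.png',cv2.resize(im,None,fx=3 if n=='scene' else 2.6,fy=3 if n=='scene' else 2.6,interpolation=cv2.INTER_CUBIC))
E
```

```text
(no output)
```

View pics/scene0z.png

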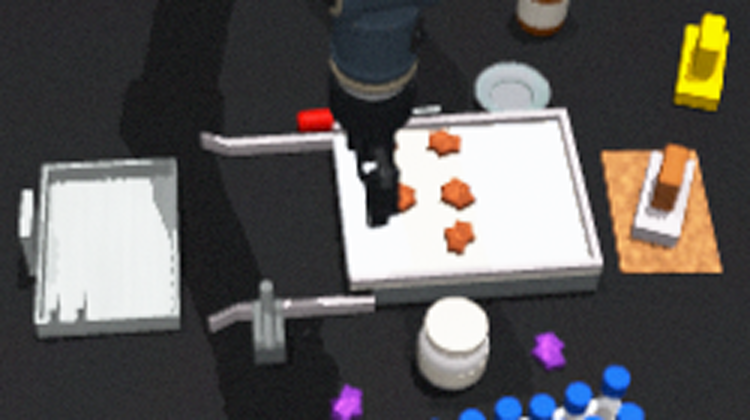

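View pics/side0z.png

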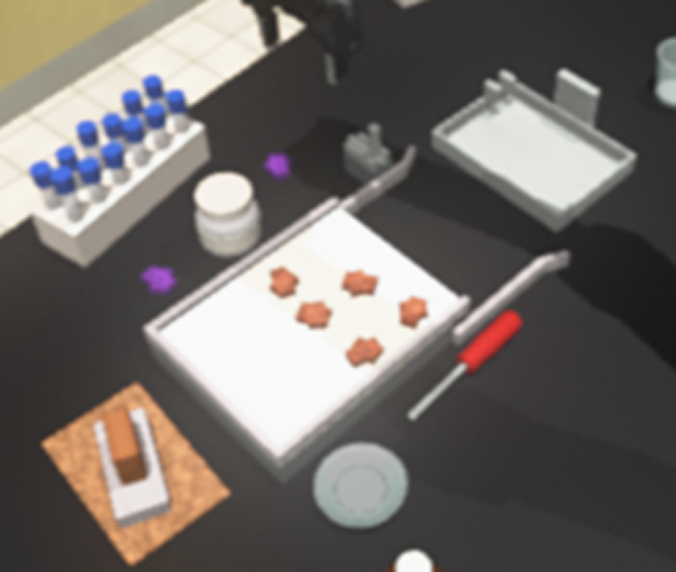

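>>> step_arm:
  targets: [85, 0, 0, 0, -10.5, 85, 0, 0, 0, -10.5, 85, 0, 0, 0, -10.5, 85, 0, 0, 0, -10.5, 85, 0, 0, 0, -10.5, 85, 0, 0, 0, -10.5, 85, 0, 0, 0, -10.5, 85, 0, 0, 0, -10.5]
  newtons: 60

```text
t: 1.15
ee_pos: [0.6748, -0.0001, 0.2309]
eef_rot: [-0.0, 0.049, 0.999, -0.0]
contact_force: [-1.2, 0.5, -0.4]
gripper_width: 0.0851
```

>>> step_arm:
  targets: [85, 10, -40, 0, 0, 85, 10, -40, 0, 0, 85, 10, -40, 0, 0, 85, 10, -40, 0, 0, 85, 10, -40, 0, 0, 85, 10, -40, 0, 0, 85, 0, 0, 0, 0, 85, 0, 0, 0, 0]

```text
t: 2.15
ee_pos: [0.5903, -0.2317, 0.2311]
eef_rot: [-0.0, 0.052, 0.999, 0.0]
contact_force: [-0.1, 0.8, 0.6]
gripper_width: 0.0853
```

```bash
python3 - <<'E'
from h import *
s=st();print(np.round(rot(s['eef_rot']),3))
for n in ['scene','side','wrist']:
    im,d,P=cloud(n,n+'1'); np.savez('/tmp/'+n+'1.npz',im=im,d=d,P=P)
E
```

```text
t 2.15 pos [ 0.5903 -0.2317  0.2311] f [-0.1  0.8  0.6] w 0.0853 q [ 0.54  0.42 -0.32  1.62  0.14  1.12  1.65]
[[-0.995  0.104 -0.   ]
 [ 0.104  0.995  0.001]
 [ 0.     0.001 -1.   ]]
```

View pics/wrist1.png

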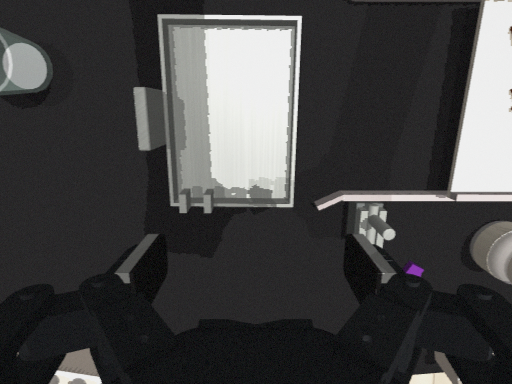

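View pics/scene1.png

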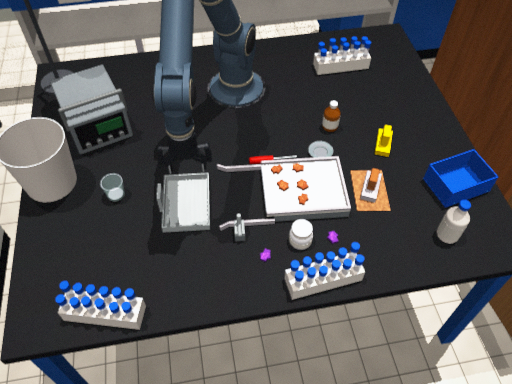

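```bash
python3 - <<'E'
from h import *
c=cal('wrist'); f=np.load('/tmp/wrist1.npz'); im,P=f['im'],f['P']
z=P[...,2]; hsv=cv2.cvtColor(im,cv2.COLOR_RGB2HSV)
def rect(pts): 
    (q,s,a)=cv2.minAreaRect((pts*1000).astype(np.float32)); return np.round(q,1),np.round(s,1),round(a,2)
m=(z>.022)&(z<.034)&(P[...,1]<-.1)
m[210:]=0; 
k,l,s,ce=cv2.connectedComponentsWithStats(m.astype(np.uint8))
for i in range(1,k):
    if s[i,4]>50: print(s[i],rect(P[l==i][:,:2]))
# gray mask outline -> rays at 28mm
g=((hsv[...,2]>60)&(P[...,1]<-.1)); g[210:]=0; g[:, :100]=0;g[:,310:]=0
cn=max(cv2.findContours(g.astype(np.uint8),0,1)[0],key=cv2.contourArea)
print('outline',cv2.boundingRect(cn))
for nm,u,v in [('TL',159,16),('TR',301,16),('BR',294,207),('BL',168.5,207)]: print(nm,np.round(ray(c,u,v,.028)*1000,1))
h=(z>.074)&(z<.09)&(np.arange(512)[None]<200)&(np.arange(384)[:,None]<210); print('handle',rect(P[h][:,:2]),h.sum(), np.round(np.median(P[h],0)*1000,1))
h=(z>.080)&(z<.094)&(np.arange(512)[None]>340)&(np.arange(384)[:,None]<250); print('knob',rect(P[h][:,:2]),h.sum(), np.round(np.median(P[h],0)*1000,1))
h=(z>.034)&(z<.042)&(hsv[...,2]>150)&(np.arange(512)[None]>400)&(np.arange(384)[:,None]<195)
Q=P[h][:,:2]*1000; print('plate',h.sum(),rect(P[h][:,:2]))
# open edge: min u per row
pts=[]
for v in range(20,185,4):
    us=np.where(h[v])[0]
    if len(us): pts.append(ray(c,us.min()-.5,v,.038)[:2]*1000)
pts=np.array(pts); vx,vy,x0,y0=cv2.fitLine(pts.astype(np.float32),cv2.DIST_HUBER,0,.01,.01).ravel(); print('edge dir',np.degrees(np.arctan2(vy,vx)),x0,y0)
# screen rims from side/scene frames
for n in ['scene','side']:
    f=np.load(f'/tmp/{n}1.npz'); im,P=f['im'],f['P']; hs=cv2.cvtColor(im,cv2.COLOR_RGB2HSV); z=P[...,2]
    m=(z>.045)&(z<.055)&(hs[...,1]<60)&(P[...,0]>.4)&(P[...,0]<.7)&(P[...,1]>-.02)&(P[...,1]<.3)
    k,l,s,ce=cv2.connectedComponentsWithStats(m.astype(np.uint8))
    for i in range(1,k):
        if s[i,4]>50: print(n,s[i,4],rect(P[l==i][:,:2]))
    m=(z>.03)&(z<.055)&(hs[...,1]<60)&(hs[...,2]>120)&(P[...,0]>.4)&(P[...,0]<.7)&(P[...,1]>-.02)&(P[...,1]<.3)
    print(n,'all',rect(P[m][:,:2]))
E
```

```text
[ 158   14  144  193 3096] (array([ 533.2, -252.3]), array([151.4, 210.6]), 83.65)
[ 18  35  25  59 335] (array([ 456.3, -462. ]), array([22.2, 59.4]), 78.06)
[183 188  21  18  86] (array([ 622.5, -310.7]), array([30.5, 12.7]), 33.49)
[354 201  13   9  89] (array([ 654. , -106.3]), array([12.1, 11.3]), 84.32)
outline (133, 14, 170, 196)
TL [ 422.8 -313.7   28. ]
TR [ 437.8 -166.3   28. ]
BR [ 646.8 -187.7   28. ]
BL [ 631.1 -341.    28. ]
handle (array([ 524.5, -331.9]), array([12.6, 59.3]), 83.69) 941 [ 523.3 -330.4   82.3]
knob (array([665. , -97.5]), array([13.4, 13.2]), 40.37) 175 [663.5 -98.6  88.1]
plate 8488 (array([546.8,  40.1]), array([ 71.6, 199.2]), 84.44)
edge dir -5.915586 544.1392 5.15302
scene 574 (array([558.9, 140.7]), array([268.6, 223.2]), 84.26)
scene all (array([556.8, 140.8]), array([268.8, 227.5]), 84.1)
side 876 (array([557.6, 138.5]), array([268.8, 220.9]), 83.76)
side all (array([557.6, 137.8]), array([270.1, 220.8]), 84.04)
```

Measured from the pictures: stand origin ≈ (543, 5) with yaw ≈ -5.9°, tray centre ≈ (533, -252) with yaw -6.3°, handle ≈ (524.5, -332). Next I'll grasp the handle.

>>> step_arm:
  targets: [85, 11, -21.4, 0, 0, 85, 11, -21.4, 0, 0, 85, 11, -21.4, 0, 0, 85, 11, -21.4, 0, 0, 85, 11, -21.4, 0, 0, 85, 0, 0, 45, 0, 85, 0, 0, 45, 0, 85, 0, 0, 45, 0, 85, 0, 0, 35, 0, 85, 0, 0, 17, 0]

```text
t: 3.55
ee_pos: [0.5241, -0.3314, 0.0423]
eef_rot: [-0.001, 0.051, 0.999, 0.001]
contact_force: [0.7, -0.3, -0.5]
gripper_width: 0.0851
```

>>> step_arm:
  targets: [85, 0, 0, 0, 0, 0, 0, 0, 0, 0, 0, 0, 0, 0, 0, 0, 0, 0, 0, 0, 0, 0, 0, 0, 0, 0, 0, 0, 0, 0]
  newtons: 50

```text
t: 4.3
ee_pos: [0.5248, -0.3333, 0.0449]
eef_rot: [0.001, 0.053, 0.999, -0.0]
contact_force: [-0.5, 0.1, 3.5]
gripper_width: 0.0114
```

>>> step_arm:
  targets: [0, 5, 0, 0, 0, 0, 6, 0, 0, 0, 0, 6, 0, 0, 0, 0, 0, 10, 0, 0, 0, 0, 15, 0, 0, 0, 0, 10, 0, 0, 0, 0, 0, 0, 0]

```text
t: 5.18
ee_pos: [0.5101, -0.2968, 0.0449]
eef_rot: [-0.001, 0.052, 0.999, -0.001]
contact_force: [0.1, -0.9, 6.9]
gripper_width: 0.0114
```

```bash
python3 - <<'E'
from h import *
s=st()
for n in ['scene','side','wrist']:
    im,d,P=cloud(n,n+'2'); np.savez('/tmp/'+n+'2.npz',im=im,d=d,P=P)
E
```

```text
t 5.17 pos [ 0.5101 -0.2968  0.0449] f [ 0.1 -0.9  6.9] w 0.0114 q [ 0.64  0.57 -0.25  1.88  0.21  0.72  1.74]
```

View pics/wrist2.png

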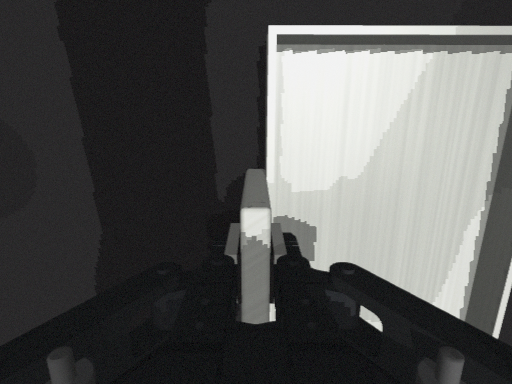

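```bash
python3 - <<'E'
from h import *
a=np.radians(-5.95); X=np.array([np.cos(a),np.sin(a)]);Y=np.array([-np.sin(a),np.cos(a)]);O=np.array([.543,.005])
for n in ['scene','side']:
    f=np.load(f'/tmp/{n}2.npz'); im,P=f['im'],f['P']; z=P[...,2]
    S=np.stack([(P[...,:2]-O)@X,(P[...,:2]-O)@Y],-1)*1000
    m=(z>.023)&(z<.033)&(S[...,1]<-125)&(S[...,1]>-330)&(abs(S[...,0])<140)
    print(n,'tray',cv2.minAreaRect(S[m].astype(np.float32)),np.percentile(S[m],[1,99],axis=0).round(1))
    for lo,hi in [(-160,-140),(-115,-100),(-80,-40),(-40,-10)]:
        m=(z>.015)&(z<.026)&(S[...,1]>lo)&(S[...,1]<hi)&(abs(S[...,0])<140)
        q=S[m][:,0]; 
        for sgn in (-1,1):
            t=q[q*sgn>60]
            if len(t)>3: print(n,(lo,hi),len(t),np.percentile(t,[5,50,95]).round(1))
    cv2.imwrite(f'pics/{n}2z.png',cv2.resize((im[120:260,150:400] if n=='scene' else im[110:260,150:350])[:,:,::-1],None,fx=3,fy=3,interpolation=cv2.INTER_CUBIC))
E
```

```text
scene tray ((1.790985107421875, -216.43153381347656), (173.349365234375, 250.81069946289062), 89.17208099365234) [[-114.1 -298.4]
 [ 125.8 -135.2]]
scene (-160, -140) 17 [-126.1 -104.2  -90.8]
scene (-160, -140) 18 [ 69.8 106.  128.2]
scene (-115, -100) 14 [-117.8 -108.9 -104.9]
scene (-115, -100) 11 [109.3 115.9 126. ]
scene (-80, -40) 28 [-116.8 -110.2 -105.7]
scene (-80, -40) 29 [110.  113.8 118.6]
scene (-40, -10) 52 [-137.8 -125.6 -106.4]
scene (-40, -10) 27 [109.5 115.1 118.4]
side tray ((-11.020011901855469, -224.81788635253906), (163.7126922607422, 234.19424438476562), 87.83128356933594) [[-106.4 -300.5]
 [ 104.5 -146.1]]
side (-160, -140) 44 [-127.1  -94.1  -67.8]
side (-160, -140) 35 [ 62.4  87.1 125.6]
side (-115, -100) 12 [-115.6 -112.8 -107.7]
side (-115, -100) 15 [110.  112.1 117. ]
side (-80, -40) 40 [-116.8 -113.  -108.3]
side (-80, -40) 46 [109.  113.9 131.9]
side (-40, -10) 51 [-137.  -114.8 -109.1]
side (-40, -10) 25 [108.5 112.3 117.3]
```

View pics/scene2z.png

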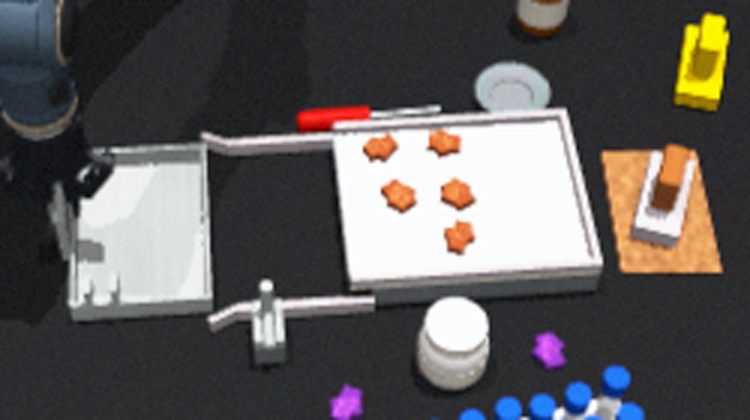

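View pics/side2z.png

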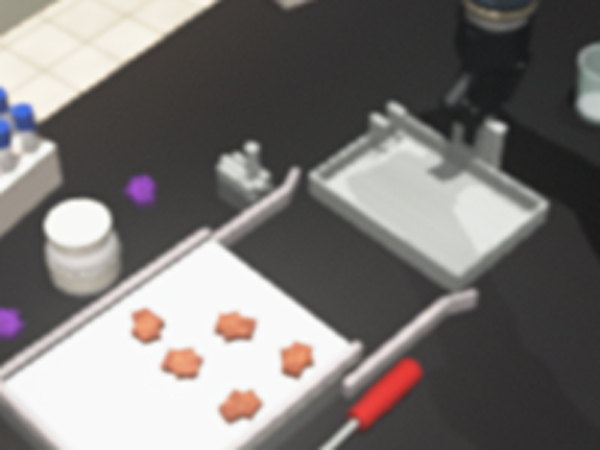

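>>> step_arm:
  targets: [0, -1, 10, 0, 0, 0, 0, 12, 0, 0, 0, 0, 12, 0, 0, 0, 0, 12, 0, 0, 0, 0, 12, 0, 0, 0, 0, 12, 0, 0, 0, 0, 0, 0, 0]

```text
t: 6.2
ee_pos: [0.5186, -0.2273, 0.0449]
eef_rot: [-0.001, 0.052, 0.999, -0.001]
contact_force: [-1.2, -0.8, 6.7]
gripper_width: 0.0114
```

```bash
cat >> h.py <<'E'
a_=np.radians(-5.95); X=np.array([np.cos(a_),np.sin(a_)]);Y=np.array([-np.sin(a_),np.cos(a_)]);O=np.array([.543,.005])
def S(p): p=np.asarray(p)[...,:2]-O; return np.stack([p@X,p@Y],-1)*1000
def ss():
    s=st(); x=rot(s['eef_rot'])[:2,0]; print('stand',S(s['ee_pos']).round(1),'toolx vs -X deg',round(np.degrees(np.arctan2(x@-Y,x@-X)),2),'f stand',np.round([s['contact_force'][:2]@X,s['contact_force'][:2]@Y],1)); return s
E
python3 -c "
from h import *
ss()"
```

```text
t 6.2 pos [ 0.5186 -0.2273  0.0449] f [-1.2 -0.8  6.7] w 0.0114 q [ 0.53  0.54 -0.25  1.94  0.21  0.69  1.62]
stand [-2.000e-01 -2.335e+02] toolx vs -X deg -0.03 f stand [-1.1 -0.9]
```

Sliding freely; 102 mm to go.

>>> step_arm:
  targets: [0, 0, 12, 0, 0, 0, 0, 15, 0, 0, 0, 0, 15, 0, 0, 0, 0, 15, 0, 0, 0, 0, 15, 0, 0, 0, 0, 15, 0, 0, 0, 0, 8, 0, 0, 0, 0, 0, 0, 0]

```text
t: 7.2
ee_pos: [0.5285, -0.1335, 0.0448]
eef_rot: [-0.0, 0.052, 0.999, -0.001]
contact_force: [-0.4, -2.1, 7.3]
gripper_width: 0.0117
```

```bash
python3 -c "
from h import *
ss()"
```

```text
t 7.2 pos [ 0.5285 -0.1335  0.0448] f [-0.4 -2.1  7.3] w 0.0117 q [ 0.37  0.51 -0.26  1.99  0.21  0.66  1.44]
stand [-1.000e-01 -1.393e+02] toolx vs -X deg -0.05 f stand [-0.1 -2.1]
```

>>> step_arm:
  targets: [0, 0, 3, 0, 0, 0, 0, 3, 0, 0, 0, 0, 2, 0, 0, 0, 0, 0, 0, 0]

```text
t: 7.7
ee_pos: [0.5291, -0.1274, 0.0449]
eef_rot: [-0.001, 0.053, 0.999, -0.002]
contact_force: [-0.9, -5.6, 8.1]
gripper_width: 0.0115
```

>>> step_arm:
  targets: [0, 0, 2, 0, 0, 0, 0, 0, 0, 0]

```text
t: 7.95
ee_pos: [0.5294, -0.1258, 0.0449]
eef_rot: [-0.0, 0.053, 0.999, -0.002]
contact_force: [-0.6, -6.0, 7.0]
gripper_width: 0.0115
```

>>> step_arm:
  targets: [0, 0, 2, 0, 0, 0, 0, 0, 0, 0]

```text
t: 8.2
ee_pos: [0.53, -0.1255, 0.0449]
eef_rot: [0.0, 0.053, 0.999, -0.003]
contact_force: [0.3, -10.6, 6.4]
gripper_width: 0.0115
```

```bash
python3 -c "
from h import *
ss()"
```

```text
t 8.2 pos [ 0.53   -0.1255  0.0449] f [  0.3 -10.6   6.4] w 0.0115 q [ 0.35  0.51 -0.26  1.99  0.21  0.66  1.42]
stand [   0.6 -131.1] toolx vs -X deg -0.16 f stand [  1.4 -10.5]
```

>>> step_arm:
  targets: [0, 0, 2.5, 0, 0, 0, 0, 0, 0, 0]

```text
t: 8.45
ee_pos: [0.5302, -0.1253, 0.0451]
eef_rot: [0.0, 0.054, 0.999, -0.004]
contact_force: [0.3, -14.1, 7.4]
gripper_width: 0.0112
```

>>> step_arm:
  targets: [0, 0, 2, 0, 0, 0, 0, 0, 0, 0]

```text
t: 8.7
ee_pos: [0.5302, -0.1253, 0.0453]
eef_rot: [0.0, 0.054, 0.999, -0.005]
contact_force: [-0.1, -18.9, 8.4]
gripper_width: 0.0116
```

>>> step_arm:
  targets: [40, 0, 0, 0, 0, 40, 0, -5, 0, 0, 40, 0, 0, 0, 0, 40, 0, 0, -30, 0, 40, 0, 0, -50, 0, 40, 0, 0, -50, 0, 40, 0, 0, -40, 0, 40, 0, 0, 0, 0]

```text
t: 9.7
ee_pos: [0.5324, -0.1206, 0.2175]
eef_rot: [0.003, 0.052, 0.999, -0.0]
contact_force: [0.5, 0.3, -0.4]
gripper_width: 0.0401
```

```bash
python3 - <<'E'
from h import *
s=ss()
for n in ['scene','side','wrist']:
    im,d,P=cloud(n,n+'3'); np.savez('/tmp/'+n+'3.npz',im=im,d=d,P=P)
    z=P[...,2]; s_=S(P)
    for nm,lo,hi,x0,x1,y0,y1 in [('handle',.074,.09,-50,50,-170,-100),('knob',.081,.095,90,160,-120,-60),('lugs',.046,.056,70,110,-130,-60)]:
        m=(z>lo)&(z<hi)&(s_[...,0]>x0)&(s_[...,0]<x1)&(s_[...,1]>y0)&(s_[...,1]<y1)
        if m.sum()>5: print(n,nm,m.sum(),np.median(s_[m],0).round(1),cv2.minAreaRect(s_[m].astype(np.float32)), 'world',np.median(P[m],0).round(4))
E
```

```text
t 9.7 pos [ 0.5324 -0.1206  0.2175] f [ 0.5  0.3 -0.4] w 0.0401 q [ 0.41  0.29 -0.32  1.85  0.11  1.01  1.51]
stand [   2.5 -126. ] toolx vs -X deg 0.01 f stand [0.4 0.3]
scene handle 64 [   4.8 -129.1] ((2.8208885192871094, -128.59080505371094), (10.12626838684082, 65.08843994140625), 87.38195037841797) world [ 0.5346 -0.1236  0.0823]
scene knob 16 [132.2 -89.2] ((133.15333557128906, -87.97579956054688), (9.319408416748047, 12.093914985656738), 86.95712280273438) world [ 0.6657 -0.0971  0.0861]
scene lugs 29 [ 99. -98.] ((96.50487518310547, -88.15689849853516), (24.31053352355957, 33.927085876464844), 4.268870830535889) world [ 0.6322 -0.1031  0.052 ]
side handle 85 [  -2.2 -128.4] ((1.2190361022949219, -130.72438049316406), (15.664525985717773, 60.76951217651367), 89.7572021484375) world [ 0.5281 -0.1225  0.0803]
side knob 18 [131.6 -88.7] ((131.38909912109375, -89.87483215332031), (14.779040336608887, 11.105072021484375), 67.297607421875) world [ 0.6647 -0.0967  0.0868]
side lugs 42 [ 94.4 -99.2] ((94.69337463378906, -89.37301635742188), (24.216320037841797, 39.14606857299805), 2.250310182571411) world [ 0.6275 -0.1035  0.0514]
wrist handle 739 [  -1.5 -130.6] ((-0.3350257873535156, -130.61061096191406), (58.91627883911133, 11.270737648010254), 0.06789980083703995) world [ 0.5279 -0.1244  0.0824]
wrist knob 162 [129.7 -89.3] ((131.87574768066406, -89.04257202148438), (12.680335998535156, 13.698151588439941), 88.77733612060547) world [ 0.6628 -0.0974  0.0878]
wrist lugs 140 [  92.3 -103.3] ((93.69181823730469, -103.25640869140625), (21.36071014404297, 7.204394340515137), 0.014908128418028355) world [ 0.624  -0.1073  0.0524]
```

View pics/wrist3.png

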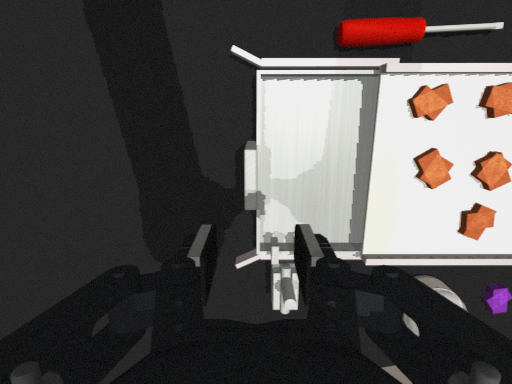

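Tray is home (handle at stand y -130.6, lugs at expected place). Now the bolt knob at stand (132, -89).

>>> step_arm:
  targets: [40, -26, 7.4, 0, 0, 40, -26, 7.4, 0, 0, 40, -26, 7.4, 0, 0, 40, -26, 7.4, 0, 0, 40, -26, 7.4, 0, 0, 40, 0, 0, 40, 0, 40, 0, 0, 40, 0, 40, 0, 0, 40, 0, 40, 0, 0, 35, 0, 40, 0, 0, 9, 0]

```text
t: 11.1
ee_pos: [0.6606, -0.0973, 0.0458]
eef_rot: [-0.004, 0.052, 0.999, 0.0]
contact_force: [0.5, 0.4, 0.7]
gripper_width: 0.0399
```

>>> step_arm:
  targets: [40, 0, 0, 0, 0, 0, 0, 0, 0, 0, 0, 0, 0, 0, 0, 0, 0, 0, 0, 0, 0, 0, 0, 0, 0]
  newtons: 40

```text
t: 11.72
ee_pos: [0.6649, -0.098, 0.052]
eef_rot: [0.001, 0.052, 0.999, -0.0]
contact_force: [-0.2, -0.5, 5.6]
gripper_width: 0.0129
```

```bash
python3 -c "
from h import *
ss()"
```

```text
t 11.72 pos [ 0.6649 -0.098   0.052 ] f [-0.2 -0.5  5.6] w 0.0129 q [ 0.27  0.66 -0.27  1.68  0.22  0.83  1.37]
stand [131.9 -89.8] toolx vs -X deg -0.06 f stand [-0.2 -0.5]
```

>>> step_arm:
  targets: [0, 5, 0, 0, 0, 0, 8, 0, 0, 0, 0, 8, 0, 0, 0, 0, 8, 0, 0, 0, 0, 4, 0, 0, 0, 0, 0, 0, 0, 0]

```text
t: 12.48
ee_pos: [0.637, -0.0951, 0.0523]
eef_rot: [0.007, 0.052, 0.999, 0.0]
contact_force: [11.8, -2.2, -2.8]
gripper_width: 0.0129
```

```bash
python3 -c "
from h import *
ss()"
```

```text
t 12.47 pos [ 0.637  -0.0951  0.0523] f [11.8 -2.2 -2.8] w 0.0129 q [ 0.28  0.62 -0.27  1.76  0.22  0.78  1.36]
stand [103.8 -89.8] toolx vs -X deg -0.05 f stand [12. -1.]
```

>>> step_arm:
  targets: [0, 2, 0, 0, 0, 0, 2, 0, 0, 0, 0, 0, 0, 0, 0]

```text
t: 12.85
ee_pos: [0.6339, -0.0948, 0.0523]
eef_rot: [0.008, 0.052, 0.999, 0.0]
contact_force: [14.5, -1.2, -4.0]
gripper_width: 0.0126
```

```bash
python3 -c "
from h import *
ss()"
```

```text
t 12.85 pos [ 0.6339 -0.0948  0.0523] f [14.5 -1.2 -4. ] w 0.0126 q [ 0.28  0.62 -0.27  1.77  0.22  0.77  1.36]
stand [100.8 -89.8] toolx vs -X deg -0.05 f stand [14.6  0.3]
```

>>> step_arm:
  targets: [0, 2, 0, 0, 0, 0, 1, 0, 0, 0, 0, 0, 0, 0, 0]

```text
t: 13.22
ee_pos: [0.6325, -0.0947, 0.0524]
eef_rot: [0.01, 0.052, 0.999, 0.0]
contact_force: [18.6, -2.6, -7.1]
gripper_width: 0.0127
```

```bash
python3 -c "
from h import *
ss()"
```

```text
t 13.22 pos [ 0.6325 -0.0947  0.0524] f [18.6 -2.6 -7.1] w 0.0127 q [ 0.28  0.61 -0.27  1.77  0.23  0.77  1.36]
stand [ 99.4 -89.9] toolx vs -X deg -0.05 f stand [18.8 -0.6]
```

>>> step_arm:
  targets: [0, 2, 0, 0, 0, 0, 2, 0, 0, 0, 0, 0, 0, 0, 0]

```text
t: 13.6
ee_pos: [0.6322, -0.0946, 0.0526]
eef_rot: [0.014, 0.052, 0.999, 0.0]
contact_force: [26.9, -3.5, -13.4]
gripper_width: 0.0129
```

>>> step_arm:
  targets: [0, 2, 0, 0, 0, 0, 0, 0, 0, 0]

```text
t: 13.85
ee_pos: [0.6322, -0.0946, 0.0526]
eef_rot: [0.016, 0.052, 0.999, 0.0]
contact_force: [31.7, -3.6, -19.2]
gripper_width: 0.013
```

```bash
python3 - <<'E'
from h import *
s=ss()
for n in ['scene','side']:
    im,d,P=cloud(n,n+'4')
    z=P[...,2]; s_=S(P)
    cv2.imwrite(f'pics/{n}4z.png',cv2.resize((im[170:260,170:300] if n=='scene' else im[110:260,170:350])[:,:,::-1],None,fx=5 if n=='scene' else 4,fy=5 if n=='scene' else 4,interpolation=cv2.INTER_CUBIC))
E
```

```text
t 13.85 pos [ 0.6322 -0.0946  0.0526] f [ 31.7  -3.6 -19.2] w 0.013 q [ 0.28  0.61 -0.27  1.78  0.23  0.75  1.36]
stand [ 99.  -89.8] toolx vs -X deg -0.05 f stand [31.9 -0.3]
```

View pics/scene4z.png

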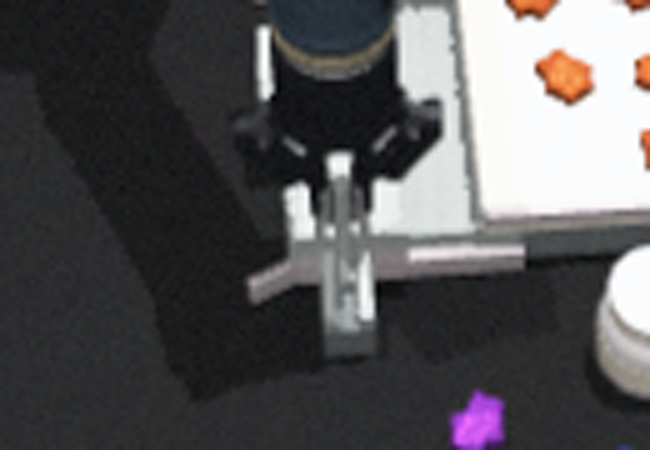

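>>> step_arm:
  targets: [0, -5, 0, 0, 0, 30, 0, 0, 0, 0, 30, 0, 0, 0, 0, 30, 0, 0, -30, 0, 30, 0, 0, -50, 0, 30, 0, 0, -50, 0, 30, 0, 0, -40, 0, 30, 0, 0, 0, 0]

```text
t: 14.95
ee_pos: [0.6236, -0.0933, 0.2235]
eef_rot: [0.002, 0.052, 0.999, -0.0]
contact_force: [0.5, 0.3, 0.2]
gripper_width: 0.03
```

```bash
cat > chk.py <<'E'
import sys
from h import *
s=ss(); k=sys.argv[1]
for n in ['scene','side','wrist']:
    im,d,P=cloud(n,n+k); np.savez('/tmp/'+n+k+'.npz',im=im,d=d,P=P)
    z=P[...,2]; s_=S(P)
    for nm,lo,hi,x0,x1,y0,y1 in [('handle',.074,.09,-50,50,-170,-100),('knob',.081,.095,80,160,-120,-60),('lugs',.046,.056,70,110,-130,-60)]:
        m=(z>lo)&(z<hi)&(s_[...,0]>x0)&(s_[...,0]<x1)&(s_[...,1]>y0)&(s_[...,1]<y1)
        if m.sum()>5: r=cv2.minAreaRect(s_[m].astype(np.float32)); print(n,nm,m.sum(),np.median(s_[m],0).round(1),np.round(r[0],1),np.round(r[1],1))
E
python3 chk.py 5
```

```text
t 14.95 pos [ 0.6236 -0.0933  0.2235] f [0.5 0.3 0.2] w 0.03 q [ 0.31  0.42 -0.32  1.64  0.14  1.09  1.42]
stand [ 90.4 -89.4] toolx vs -X deg -0.05 f stand [0.5 0.4]
scene handle 61 [   4.8 -129.2] [  -0.5 -128.5] [10.  64.9]
scene knob 21 [103.  -87.9] [100.9 -86.9] [11.9 14.8]
scene lugs 31 [ 96.1 -88.8] [ 95.5 -87.6] [22.9 34.6]
side handle 82 [  -3.3 -127.7] [  -1.5 -131.4] [16.5 58.7]
side knob 15 [ 98.8 -87.8] [ 99.4 -89.4] [ 9.3 12.3]
side lugs 57 [ 93.4 -86.1] [ 95.6 -89.8] [37.7 28.3]
wrist handle 1005 [  -2.2 -129.7] [  -1.6 -130.3] [12.2 59.3]
wrist knob 173 [ 98.5 -89.5] [ 99.3 -89. ] [13.  12.6]
wrist lugs 377 [ 91.9 -88.4] [ 92.4 -89. ] [21.7 35.5]
```

View pics/wrist5.png

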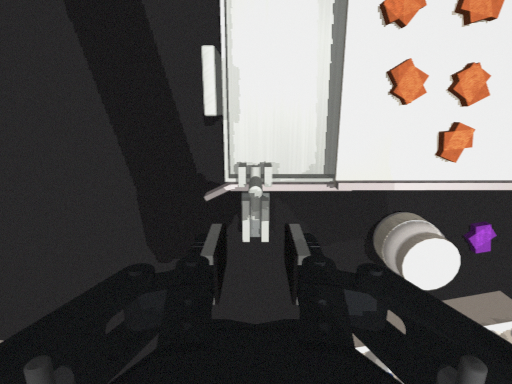

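Knob is at x ≈ 99–100 (home) against a hard stop. Next: the current scraper and pad pose, and the chips.

```bash
cat > scr.py <<'E'
import sys
from h import *
k=sys.argv[1]
for n in ['scene','side','wrist']:
    f=np.load(f'/tmp/{n}{k}.npz'); im,P=f['im'],f['P']; z=P[...,2]; hs=cv2.cvtColor(im,cv2.COLOR_RGB2HSV)
    def rc(m,nm):
        if m.sum()<10: return
        kk,l,s,c=cv2.connectedComponentsWithStats(m.astype(np.uint8)); i=1+np.argmax(s[1:,4]); Q=P[l==i]
        r=cv2.minAreaRect((Q[:,:2]*1000).astype(np.float32)); print(n,nm,s[i,4],np.round(r[0],1),np.round(r[1],1),round(r[2],2),'med',np.median(Q,0).round(4))
    reg=(P[...,0]>.45)&(P[...,0]<.75)&(P[...,1]>.27)&(P[...,1]<.47)
    rc(reg&(hs[...,0]<18)&(hs[...,1]>110)&(z>.068)&(z<.092),'griptop')
    rc(reg&(hs[...,1]<80)&(hs[...,2]>110)&(z>.02)&(z<.034),'foottop')
    rc(reg&(z>-.003)&(z<.009)&(hs[...,1]>90)&(hs[...,0]<25),'pad')
    m=(hs[...,0]<15)&(hs[...,1]>120)&(z>.043)&(z<.056)&(abs(S(P)[...,0])<100)
    kk,l,s,c=cv2.connectedComponentsWithStats(m.astype(np.uint8))
    for i in range(1,kk):
        if s[i,4]>25: Q=S(P[l==i]); print(n,'chip',s[i,4],Q.min(0).round(),Q.max(0).round())
E
python3 scr.py 5
```

```text
scene griptop 113 [586.  366.1] [24.6 62.7] 58.9 med [0.5898 0.3639 0.0796]
scene foottop 243 [586.1 366.3] [ 49.3 114. ] 61.55 med [0.6076 0.3569 0.0284]
scene pad 782 [581.2 365.8] [114.9 186.1] 80.52 med [0.6108 0.3504 0.0043]
scene chip 54 [-88.  34.] [-54.  68.]
scene chip 60 [-89. 108.] [-53. 140.]
scene chip 72 [-22.  47.] [20. 80.]
scene chip 70 [-18. 112.] [ 23. 145.]
scene chip 65 [ 39. 109.] [ 76. 138.]
side griptop 209 [582.7 365.1] [23.1 56.4] 63.3 med [0.5791 0.3662 0.0785]
side foottop 498 [583.5 366. ] [ 50.  111.2] 61.29 med [0.5616 0.3753 0.027 ]
side pad 1780 [590.4 361.2] [115.1 179.9] 80.27 med [0.574  0.37   0.0031]
side chip 55 [ 40. 112.] [ 71. 136.]
side chip 63 [-21.  51.] [ 9. 78.]
side chip 60 [-86.  36.] [-62.  68.]
side chip 60 [-21. 116.] [  9. 141.]
side chip 66 [-88. 109.] [-62. 140.]
side chip 29 [-26. 363.] [-18. 382.]
wrist chip 774 [-76.  30.] [-55.  70.]
wrist chip 774 [-77. 104.] [-57. 143.]
wrist chip 1082 [-25.  45.] [17. 82.]
wrist chip 1081 [-21. 110.] [ 19. 146.]
wrist chip 883 [ 37. 107.] [ 77. 139.]
```

>>> step_arm:
  targets: [60, 6, 40, 0, 0, 60, 6, 42, 0, 0, 60, 6, 42, 0, 0, 60, 6, 42, 0, 0, 60, 6, 42, 0, 0, 60, 6, 42, 0, 0, 60, 6, 42, 0, 0, 60, 6, 42, 0, 0, 60, 6, 42, 0, 0, 60, 6, 42, 0, 0]

```text
t: 16.35
ee_pos: [0.6057, 0.329, 0.2177]
eef_rot: [-0.002, 0.052, 0.999, -0.001]
contact_force: [0.3, -0.9, 0.4]
gripper_width: 0.0601
```

>>> step_arm:
  targets: [60, 0, 0, 0, 10, 60, 0, 0, 0, 10, 60, 0, 0, 0, 2.6, 60, 0, 0, 0, 0]

```text
t: 16.85
ee_pos: [0.6059, 0.3279, 0.2181]
eef_rot: [-0.001, 0.247, 0.969, -0.001]
contact_force: [-0.6, -0.7, 0.5]
gripper_width: 0.0598
```

```bash
python3 chk.py 6; python3 scr.py 6 | grep -v chip
```

```text
t 16.85 pos [0.6059 0.3279 0.2181] f [-0.6 -0.7  0.5] w 0.0598 q [-0.35  0.52 -0.31  1.5   0.17  1.15  0.38]
stand [ 29.1 327.7] toolx vs -X deg -22.6 f stand [-0.6 -0.7]
scene handle 61 [   3.6 -129. ] [   2.7 -128.7] [10.  58.9]
scene knob 19 [102.6 -88. ] [101.8 -87.7] [12.6 13.6]
scene lugs 35 [ 97.3 -85.4] [ 94.8 -88. ] [31.8 28.3]
side handle 77 [  -4.6 -127.9] [  -1.9 -130.9] [13.3 57.3]
side knob 16 [ 97.3 -88. ] [ 98.6 -89.3] [11.2  9.3]
side lugs 55 [ 92.4 -86.1] [ 95.6 -89.9] [36.7 27.4]
scene griptop 112 [586.4 365.7] [24.6 57.1] 58.61 med [0.5869 0.3647 0.0788]
scene foottop 245 [585.8 366.9] [ 49.1 113.2] 61.04 med [0.607  0.3564 0.0287]
scene pad 793 [583.1 365.6] [117.3 183.3] 81.15 med [0.6113 0.3492 0.0042]
side griptop 213 [583. 365.] [23.2 56.8] 62.74 med [0.5792 0.3663 0.0788]
side foottop 496 [583.8 366. ] [ 50.2 112. ] 61.46 med [0.5615 0.3762 0.0269]
side pad 1781 [590.4 361.3] [115.3 178.4] 80.26 med [0.5733 0.3701 0.0031]
wrist griptop 1521 [583.  366.6] [24.9 53.5] 61.34 med [0.5819 0.3667 0.0793]
wrist foottop 2760 [583.1 367.1] [ 49.2 108.9] 61.44 med [0.5661 0.3688 0.0276]
wrist pad 8925 [588.9 363.3] [112.2 172.3] 80.38 med [0.5803 0.3588 0.0036]
```

View pics/wrist6.png

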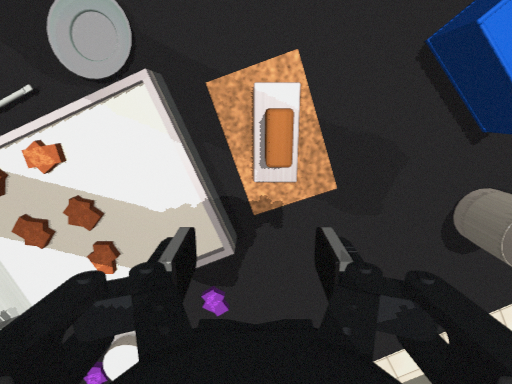

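>>> step_arm:
  targets: [60, 12.8, 7.8, 10, 0, 60, 12.8, 7.8, 20, 0, 60, 12.8, 7.7, 30, 0, 60, 0, 0, 40, 0, 60, 0, 0, 40, 0, 60, 0, 0, 30, 0, 60, 0, 0, 12, 0, 60, 0, 0, 0, 0]

```text
t: 18.0
ee_pos: [0.5833, 0.3678, 0.0372]
eef_rot: [-0.001, 0.246, 0.969, -0.001]
contact_force: [0.2, 0.2, -0.3]
gripper_width: 0.0596
```

>>> step_arm:
  targets: [0, 0, 0, 0, 0, 0, 0, 0, 0, 0, 0, 0, 0, 0, 0, 0, 0, 0, 0, 0, 0, 0, 0, 0, 0]
  newtons: 70

```text
t: 18.62
ee_pos: [0.5852, 0.3677, 0.04]
eef_rot: [0.001, 0.247, 0.969, 0.001]
contact_force: [-1.4, -2.0, 6.2]
gripper_width: 0.0252
```

```bash
python3 chk.py 7|head -2
```

```text
t 18.62 pos [0.5852 0.3677 0.04  ] f [-1.4 -2.   6.2] w 0.0252 q [-0.43  0.7  -0.28  1.63  0.24  0.84  0.26]
stand [  4.4 365.1] toolx vs -X deg -22.66 f stand [-1.2 -2.1]
```

View pics/wrist7.png

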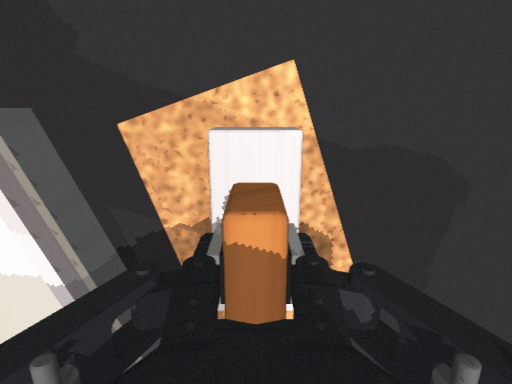

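>>> step_arm:
  targets: [0, 0, 0, -15, 0, 0, 0, 0, -25, 0, 0, 0, 0, -25, 0, 0, 0, 0, -20, 0, 0, 0, 0, 0, -8, 0, 0, 0, 0, -8, 0, 0, 0, 0, -6.7, 0, 0, 0, 0, 0]

```text
t: 19.77
ee_pos: [0.5841, 0.3669, 0.1231]
eef_rot: [-0.0, 0.052, 0.999, -0.0]
contact_force: [-0.2, -1.0, -3.9]
gripper_width: 0.0256
```

```bash
python3 -c "
from h import *
ss()"
```

```text
t 19.77 pos [0.5841 0.3669 0.1231] f [-0.2 -1.  -3.9] w 0.0256 q [-0.36  0.62 -0.4   1.58  0.27  0.99  0.63]
stand [  3.4 364.2] toolx vs -X deg -0.04 f stand [-0.1 -1. ]
```

>>> step_arm:
  targets: [0, 1, -20, 0, 0, 0, 1, -30, 0, 0, 0, 0, -30, 0, 0, 0, 0, -30, 0, 0, 0, 0, -30, 0, 0, 0, 0, -20, 0, 0, 0, 0, 0, 15, 0, 0, 0, 0, 15, 0, 0, 0, 0, 8, 0, 0, 0, 0, 0, 0]

```text
t: 21.02
ee_pos: [0.5651, 0.2092, 0.084]
eef_rot: [-0.001, 0.051, 0.999, -0.0]
contact_force: [0.1, -0.6, -3.7]
gripper_width: 0.0252
```

```bash
python3 chk.py 8|head -2
```

```text
t 21.02 pos [0.5651 0.2092 0.084 ] f [ 0.1 -0.6 -3.7] w 0.0252 q [-0.13  0.55 -0.39  1.83  0.27  0.82  0.81]
stand [  0.8 205.4] toolx vs -X deg 0.14 f stand [ 0.2 -0.5]
```

View pics/side8.png

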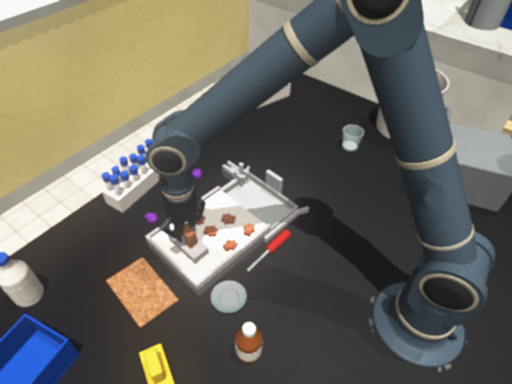

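View pics/wrist8.png

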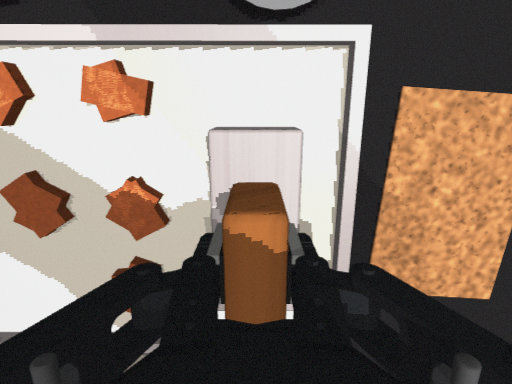

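>>> step_arm:
  targets: [0, 0, 0, 4, 0, 0, 0, 0, 3, 0, 0, 0, 0, 0, 0]

```text
t: 21.55
ee_pos: [0.5658, 0.2082, 0.078]
eef_rot: [-0.0, 0.051, 0.999, -0.0]
contact_force: [-0.7, 0.6, -4.1]
gripper_width: 0.0253
```

>>> step_arm:
  targets: [0, 0, 0, 1.5, 0, 0, 0, 0, 0, 0]

```text
t: 21.8
ee_pos: [0.5659, 0.2083, 0.0768]
eef_rot: [-0.0, 0.051, 0.999, -0.0]
contact_force: [-0.1, -0.1, -3.8]
gripper_width: 0.0255
```

>>> step_arm:
  targets: [0, 0, 0, 1, 0, 0, 0, 0, 0, 0]

```text
t: 22.05
ee_pos: [0.5659, 0.2083, 0.0758]
eef_rot: [-0.0, 0.051, 0.999, 0.0]
contact_force: [-0.6, 1.1, -3.3]
gripper_width: 0.0252
```

>>> step_arm:
  targets: [0, 0, 0, 1, 0, 0, 0, 0, 0, 0]

```text
t: 22.3
ee_pos: [0.5661, 0.2084, 0.075]
eef_rot: [0.0, 0.051, 0.999, 0.0]
contact_force: [0.0, -0.2, -2.9]
gripper_width: 0.0251
```

>>> step_arm:
  targets: [0, 0, 0, 1, 0, 0, 0, 0, 0, 0]

```text
t: 22.55
ee_pos: [0.566, 0.2084, 0.0749]
eef_rot: [0.0, 0.052, 0.999, -0.0]
contact_force: [-3.7, -1.7, 5.6]
gripper_width: 0.0248
```

>>> step_arm:
  targets: [0, 0, -8, 0, 0, 0, 0, -12, 0, 0, 0, 0, -14, 0, 0, 0, 0, -14, 0, 0, 0, 0, -14, 0, 0, 0, 0, -14, 0, 0, 0, 0, -14, 0, 0, 0, 0, -12, 0, 0, 0, 0, -8, 0, 0, 0, 0, 0, 0, 0]

```text
t: 23.8
ee_pos: [0.5558, 0.0979, 0.0749]
eef_rot: [0.001, 0.052, 0.999, 0.0]
contact_force: [0.2, 2.3, 6.8]
gripper_width: 0.025
```

```bash
python3 chk.py 9|head -2
```

```text
t 23.8 pos [0.5558 0.0979 0.0749] f [0.2 2.3 6.8] w 0.025 q [ 0.05  0.51 -0.39  1.93  0.27  0.76  0.97]
stand [ 3.1 93.7] toolx vs -X deg -0.04 f stand [-0.1  2.3]
```

View pics/side9.png

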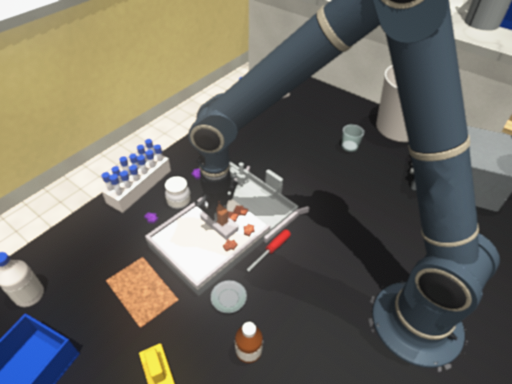

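>>> step_arm:
  targets: [0, 0, -8, 0, 0, 0, 0, -12, 0, 0, 0, 0, -12, 0, 0, 0, 0, -12, 0, 0, 0, 0, -10, 0, 0, 0, 0, -10, 0, 0, 0, 0, -10, 0, 0, 0, 0, -10, 0, 0, 0, 0, -10, 0, 0, 0, 0, -8, 0, 0]

```text
t: 25.2
ee_pos: [0.5451, -0.0019, 0.0749]
eef_rot: [0.001, 0.052, 0.999, 0.001]
contact_force: [0.5, 5.5, 7.4]
gripper_width: 0.0249
```

```bash
python3 chk.py 10|head -2;python3 - <<'E'
import cv2
im=cv2.imread('pics/side10.png')[130:310,130:330]; cv2.imwrite('pics/side10z.png',cv2.resize(im,None,fx=3.3,fy=3.3,interpolation=cv2.INTER_CUBIC))
E
```

```text
t 25.2 pos [ 0.5451 -0.0019  0.0749] f [0.5 5.5 7.4] w 0.0249 q [ 0.23  0.48 -0.39  1.97  0.26  0.73  1.16]
stand [ 2.8 -6.7] toolx vs -X deg 0.02 f stand [-0.1  5.5]
```

View pics/side10z.png

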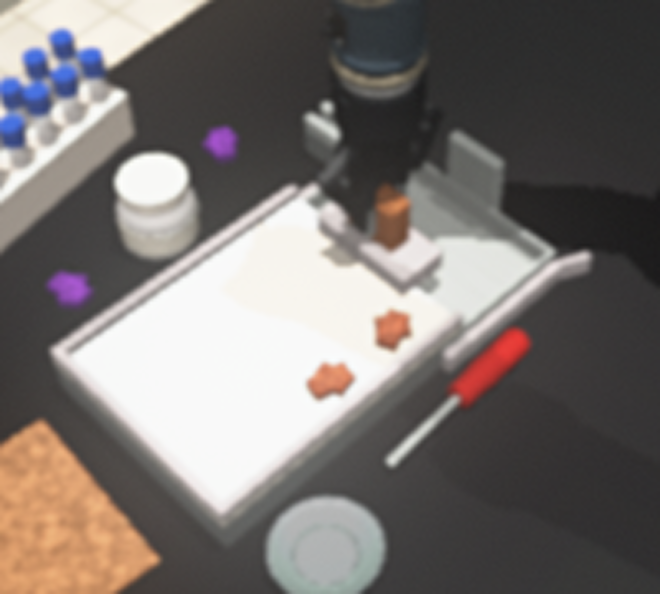

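View pics/wrist10.png

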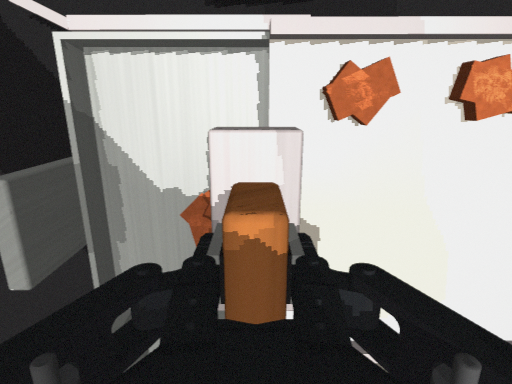

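>>> step_arm:
  targets: [0, 0, -6, 0, 0, 0, 0, -6, 0, 0, 0, 0, 0, 0, 0, 0, 0, 0, -10, 0, 0, 0, 0, -20, 0, 0, 0, 0, -20, 0, 0, 0, 0, -10, 0, 0, 0, 0, 0, 0]

```text
t: 26.35
ee_pos: [0.5425, -0.0155, 0.1338]
eef_rot: [-0.0, 0.052, 0.999, -0.0]
contact_force: [0.1, 0.5, -4.6]
gripper_width: 0.0254
```

```bash
python3 chk.py 11|head -2;python3 - <<'E'
import cv2
im=cv2.imread('pics/side11.png')[130:310,130:330]; cv2.imwrite('pics/side11z.png',cv2.resize(im,None,fx=3.3,fy=3.3,interpolation=cv2.INTER_CUBIC))
E
```

```text
t 26.35 pos [ 0.5425 -0.0155  0.1338] f [ 0.1  0.5 -4.6] w 0.0254 q [ 0.28  0.4  -0.41  1.93  0.21  0.86  1.22]
stand [  1.7 -20.5] toolx vs -X deg -0.01 f stand [0.  0.5]
```

View pics/side11z.png

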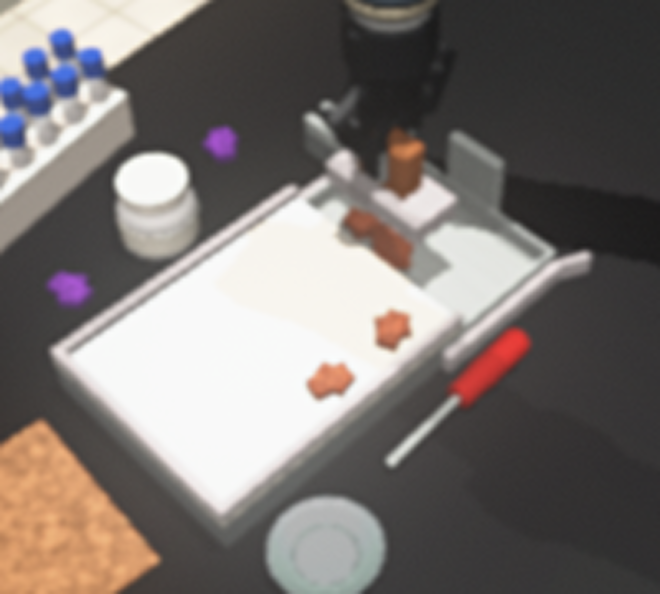

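View pics/wrist11.png

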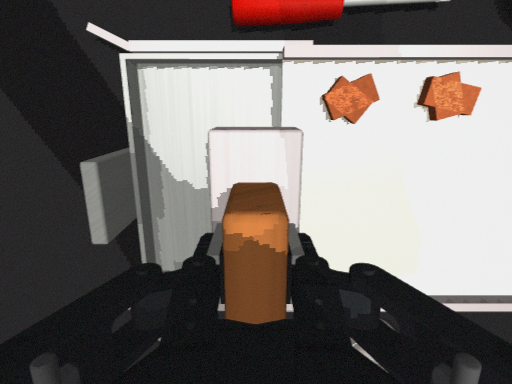

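>>> step_arm:
  targets: [0, 3, 20, 0, 0, 0, 5, 27, 0, 0, 0, 5, 27, 0, 0, 0, 5, 27, 0, 0, 0, 5, 27, 0, 0, 0, 5, 27, 0, 0, 0, 5, 27, 0, 0, 0, 5, 25, 0, 0, 0, 4, 8, 0, 0, 0, 0, 0, 0, 0]

```text
t: 27.75
ee_pos: [0.5226, 0.2035, 0.1332]
eef_rot: [-0.001, 0.051, 0.999, -0.0]
contact_force: [0.9, -0.1, -4.4]
gripper_width: 0.0249
```

```bash
python3 chk.py 12|head -2; python3 - <<'E'
from h import *
for n in ['side','scene']:
    f=np.load(f'/tmp/{n}12.npz'); im,P=f['im'],f['P']; hs=cv2.cvtColor(im,cv2.COLOR_RGB2HSV); s_=S(P)
    m=(hs[...,0]<15)&(hs[...,1]>120)&(abs(s_[...,0])<102)&(s_[...,1]>-125)&(s_[...,1]<160)&(P[...,2]<.06)
    k,l,st_,c=cv2.connectedComponentsWithStats(m.astype(np.uint8))
    for i in range(1,k):
        if st_[i,4]>10: Q=np.c_[s_[l==i],P[l==i][:,2]*1000]; print(n,st_[i,4],Q.min(0).round(),Q.max(0).round())
    im=im[:,:,::-1]; cv2.imwrite(f'pics/{n}12z.png',cv2.resize(im[130:270,200:330] if n=='side' else im[140:250,180:370],None,fx=4,fy=4,interpolation=cv2.INTER_CUBIC))
E
```

```text
t 27.75 pos [0.5226 0.2035 0.1332] f [ 0.9 -0.1 -4.4] w 0.0249 q [-0.09  0.43 -0.46  1.89  0.24  0.88  0.8 ]
stand [-40.9 195.3] toolx vs -X deg 0.11 f stand [0.9 0. ]
side 161 [-14. -55.  11.] [ 68. -15.  31.]
side 63 [-87.  37.  42.] [-63.  68.  53.]
side 73 [-88. 110.  45.] [-64. 141.  53.]
scene 63 [-84.  33.  37.] [-55.  69.  58.]
scene 64 [-90. 108.  38.] [-56. 142.  57.]
scene 201 [-25. -57.   4.] [73. -7. 36.]
```

View pics/scene12z.png

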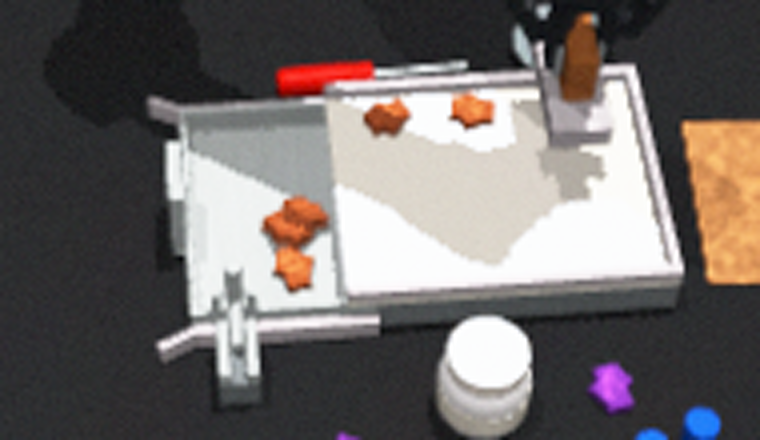

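View pics/wrist12.png

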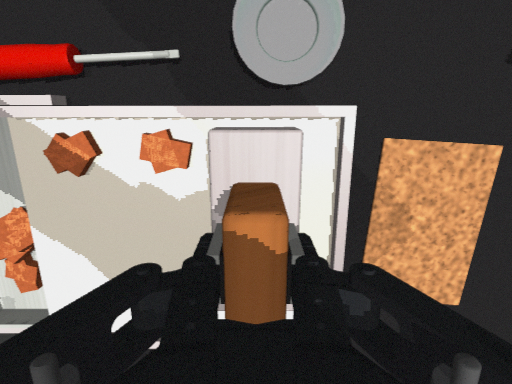

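>>> step_arm:
  targets: [0, 0, 0, 15, 0, 0, 0, 0, 20, 0, 0, 0, 0, 15, 0, 0, 0, 0, 5, 0, 0, 0, 0, 0, 0]

```text
t: 28.52
ee_pos: [0.5232, 0.2037, 0.0785]
eef_rot: [-0.0, 0.051, 0.999, -0.0]
contact_force: [-0.6, -0.7, -4.0]
gripper_width: 0.0252
```

>>> step_arm:
  targets: [0, 0, 0, 2, 0, 0, 0, 0, 1.5, 0, 0, 0, 0, 0, 0]

```text
t: 28.9
ee_pos: [0.5233, 0.2037, 0.0755]
eef_rot: [0.0, 0.051, 0.999, 0.0]
contact_force: [0.2, 0.4, -4.5]
gripper_width: 0.0254
```

```bash
python3 -c "
from h import *
ss()"
```

```text
t 28.9 pos [0.5233 0.2037 0.0755] f [ 0.2  0.4 -4.5] w 0.0254 q [-0.12  0.51 -0.43  1.93  0.3   0.76  0.75]
stand [-40.2 195.6] toolx vs -X deg 0.05 f stand [0.2 0.4]
```

>>> step_arm:
  targets: [0, 1, 0, 1.5, 0, 0, 0, -10, 0, 0, 0, 0, -14, 0, 0, 0, 0, -14, 0, 0, 0, 0, -14, 0, 0, 0, 0, -14, 0, 0, 0, 0, -14, 0, 0, 0, 0, -14, 0, 0, 0, 0, -12, 0, 0, 0, 0, -10, 0, 0]

```text
t: 30.15
ee_pos: [0.5113, 0.0887, 0.0749]
eef_rot: [0.001, 0.052, 0.999, 0.001]
contact_force: [1.0, 5.3, 7.3]
gripper_width: 0.025
```

```bash
python3 -c "
from h import *
ss()"
```

```text
t 30.15 pos [0.5113 0.0887 0.0749] f [1.  5.3 7.3] w 0.025 q [ 0.09  0.45 -0.43  2.03  0.28  0.71  0.95]
stand [-40.2  80. ] toolx vs -X deg 0.02 f stand [0.4 5.4]
```

>>> step_arm:
  targets: [0, 0, -10, 0, 0, 0, 0, -12, 0, 0, 0, 0, -12, 0, 0, 0, 0, -10, 0, 0, 0, 0, -10, 0, 0, 0, 0, -10, 0, 0, 0, 0, -10, 0, 0, 0, 0, -10, 0, 0, 0, 0, -8, 0, 0, 0, 0, 0, 0, 0]

```text
t: 31.4
ee_pos: [0.5016, -0.0036, 0.0749]
eef_rot: [0.001, 0.052, 0.999, 0.0]
contact_force: [0.5, 2.5, 8.9]
gripper_width: 0.0251
```

```bash
python3 chk.py 13|head -2;python3 - <<'E'
import cv2
im=cv2.imread('pics/side13.png')[130:310,130:330]; cv2.imwrite('pics/side13z.png',cv2.resize(im,None,fx=3.3,fy=3.3,interpolation=cv2.INTER_CUBIC))
E
```

```text
t 31.4 pos [ 0.5016 -0.0036  0.0749] f [0.5 2.5 8.9] w 0.0251 q [ 0.26  0.43 -0.42  2.07  0.27  0.69  1.14]
stand [-40.3 -12.8] toolx vs -X deg -0.04 f stand [0.2 2.6]
```

View pics/side13z.png

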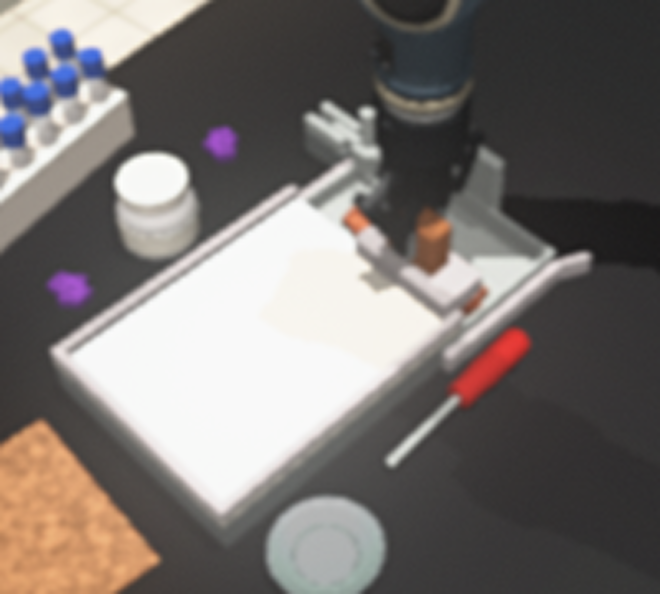

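Plate is clear. Push slightly further, lift and check.

>>> step_arm:
  targets: [0, 0, -6, 0, 0, 0, 0, 0, 0, 0, 0, 0, 0, -10, 0, 0, 0, 0, -20, 0, 0, 0, 0, -20, 0, 0, 0, 0, -15, 0, 0, 0, 20, 0, 0, 0, 0, 30, 0, 0, 0, 0, 30, 0, 0, 0, 0, 30, 0, 0]

```text
t: 32.8
ee_pos: [0.5107, 0.0997, 0.1383]
eef_rot: [-0.001, 0.052, 0.999, -0.001]
contact_force: [0.5, -0.4, -4.2]
gripper_width: 0.0251
```

>>> step_arm:
  targets: [0, -5, 30, 0, 0, 0, -5, 30, 0, 0, 0, -5, 30, 0, 0, 0, 0, 30, 0, 0, 0, 0, 25, 0, 0, 0, 0, 0, 0, 0]

```text
t: 33.55
ee_pos: [0.5404, 0.2445, 0.1383]
eef_rot: [-0.001, 0.05, 0.999, -0.0]
contact_force: [0.3, -0.3, -4.5]
gripper_width: 0.0252
```

```bash
python3 chk.py 14|head -1; python3 - <<'E'
from h import *
s=ss()
for n in ['side','scene','wrist']:
    f=np.load(f'/tmp/{n}14.npz'); im,P=f['im'],f['P']; hs=cv2.cvtColor(im,cv2.COLOR_RGB2HSV); s_=S(P)
    m=(hs[...,0]<15)&(hs[...,1]>120)&(abs(s_[...,0])<115)&(s_[...,1]>-155)&(s_[...,1]<270)&(P[...,2]<.065)
    k,l,st_,c=cv2.connectedComponentsWithStats(m.astype(np.uint8))
    for i in range(1,k):
        if st_[i,4]>10: Q=np.c_[s_[l==i],P[l==i][:,2]*1000]; print(n,st_[i,4],np.percentile(Q,3,axis=0).round(),np.percentile(Q,97,axis=0).round())
    im=im[:,:,::-1]; cv2.imwrite(f'pics/{n}14z.png',cv2.resize(im[130:270,200:330] if n=='side' else im[140:250,180:370],None,fx=4,fy=4,interpolation=cv2.INTER_CUBIC))
E
```

```text
t 33.55 pos [0.5404 0.2445 0.1383] f [ 0.3 -0.3 -4.5] w 0.0252 q [-0.13  0.48 -0.49  1.81  0.28  0.92  0.73]
t 33.7 pos [0.5411 0.2409 0.1381] f [-0.  -0.  -3.6] w 0.0253 q [-0.12  0.48 -0.49  1.81  0.28  0.93  0.73]
stand [-26.3 234.4] toolx vs -X deg -0.04 f stand [-0. -0.]
side 149 [ -9. -50.  12.] [ 62. -19.  30.]
side 112 [-87. -55.  11.] [-30. -28.  17.]
scene 128 [-89. -58.   8.] [-27. -26.  21.]
scene 201 [ -8. -53.  10.] [ 71. -13.  31.]
```

View pics/scene14z.png

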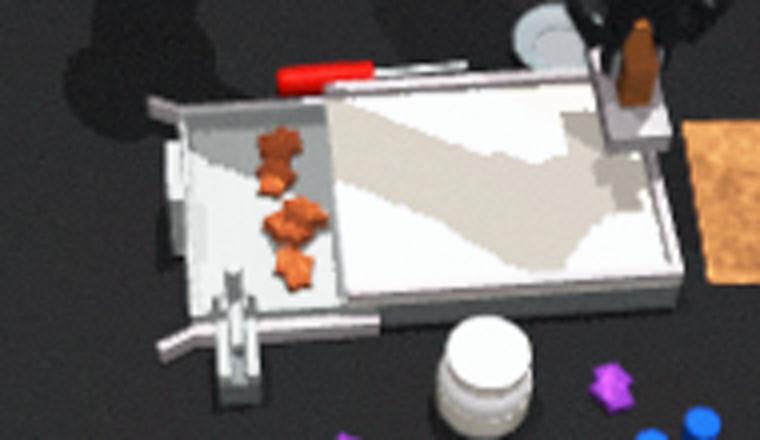

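View pics/side14z.png

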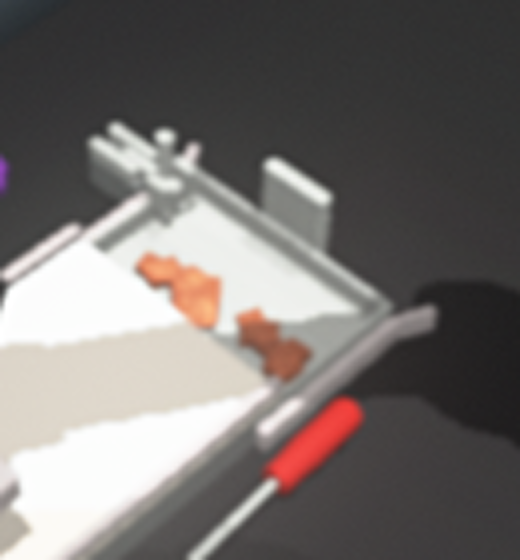

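View pics/wrist14.png

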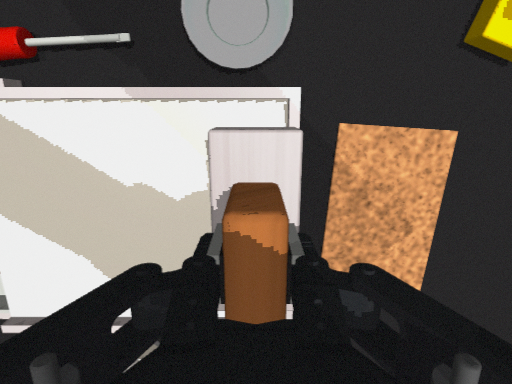

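>>> step_arm:
  targets: [0, -6, 20, 0, 0, 0, -6, 22, 0, 0, 0, -6, 22, 0, 0, 0, -6, 22, 0, 0, 0, -6, 20, 0, 0, 0, -6.3, 20.4, 0, 0, 0, 0, 0, 0, 3.7, 0, 0, 0, 0, 0]

```text
t: 34.7
ee_pos: [0.5907, 0.3653, 0.1384]
eef_rot: [-0.0, 0.083, 0.997, -0.0]
contact_force: [0.3, -0.6, -3.8]
gripper_width: 0.025
```

```bash
python3 chk.py 15|head -2; python3 scr.py 15|grep pad
```

```text
t 34.7 pos [0.5907 0.3653 0.1384] f [ 0.3 -0.6 -3.8] w 0.025 q [-0.32  0.62 -0.45  1.55  0.3   1.03  0.55]
stand [ 10.1 363.3] toolx vs -X deg -3.62 f stand [ 0.4 -0.5]
scene pad 1056 [586.3 364.9] [114.6 177.5] 81.49 med [0.6056 0.3541 0.0043]
side pad 2114 [589.8 361.3] [115.3 177.9] 80.12 med [0.5636 0.378  0.0031]
wrist pad 7690 [577.8 365. ] [112.2 148.3] 80.49 med [0.5311 0.3692 0.0036]
```

View pics/wrist15.png

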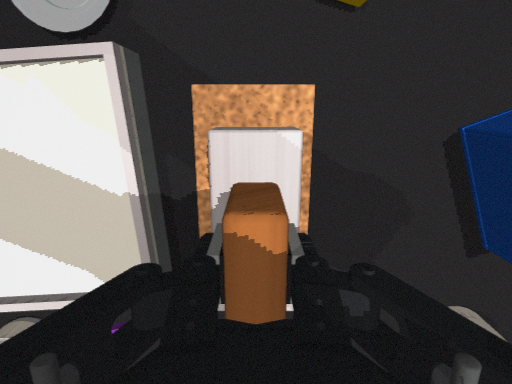

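>>> step_arm:
  targets: [0, 0, -2, 15, 0, 0, 0, 0, 25, 0, 0, 0, 0, 25, 0, 0, 0, 0, 20, 0, 0, 0, 0, 8, 0, 0, 0, 0, 2, 0, 0, 0, 0, 0, 0]

```text
t: 35.72
ee_pos: [0.5907, 0.3635, 0.0446]
eef_rot: [0.001, 0.084, 0.996, 0.001]
contact_force: [-0.1, -0.6, -3.7]
gripper_width: 0.0251
```

>>> step_arm:
  targets: [0, 0, 0, 2, 0, 0, 0, 0, 0, 0]

```text
t: 35.98
ee_pos: [0.5904, 0.3632, 0.0422]
eef_rot: [0.0, 0.084, 0.996, 0.0]
contact_force: [-1.3, 0.1, -2.7]
gripper_width: 0.025
```

>>> step_arm:
  targets: [0, 0, 0, 1.5, 0, 0, 0, 0, 0, 0]

```text
t: 36.22
ee_pos: [0.5901, 0.363, 0.0403]
eef_rot: [-0.0, 0.084, 0.996, -0.0]
contact_force: [0.4, -0.6, -3.6]
gripper_width: 0.0251
```

>>> step_arm:
  targets: [0, 0, 0, 1.5, 0, 0, 0, 0, 0, 0]

```text
t: 36.48
ee_pos: [0.5902, 0.3631, 0.04]
eef_rot: [0.0, 0.084, 0.996, -0.0]
contact_force: [-3.6, -2.2, 5.4]
gripper_width: 0.0256
```

```bash
python3 -c "
from h import *
ss()"
```

```text
t 36.48 pos [0.5902 0.3631 0.04  ] f [-3.6 -2.2  5.4] w 0.0256 q [-0.34  0.73 -0.41  1.62  0.36  0.87  0.51]
stand [  9.8 361.1] toolx vs -X deg -3.65 f stand [-3.3 -2.5]
```

>>> step_arm:
  targets: [60, 0, 0, -1, 0, 60, 0, 0, 0, 0, 60, 0, 0, 0, 0, 60, 0, 0, -30, 0, 60, 0, 0, -45, 0, 60, 0, 0, -45, 0, 60, 0, 0, -45, 0, 60, 0, 0, -20, 0, 60, 0, 0, 0, 0]

```text
t: 37.6
ee_pos: [0.5906, 0.3635, 0.2258]
eef_rot: [0.001, 0.084, 0.996, 0.001]
contact_force: [0.7, -0.1, -0.7]
gripper_width: 0.0599
```

>>> step_arm:
  targets: [40, -8, -30, 0, -3.7, 40, -8, -40, 0, 0, 40, -8, -42, 0, 0, 40, -8, -42, 0, 0, 40, -8, -42, 0, 0, 40, -8, -42, 0, 0, 40, -8, -42, 0, 0, 40, -8, -42, 0, 0, 40, -8, -40, 0, 0, 40, 0, 0, 0, 0]

```text
t: 38.85
ee_pos: [0.6216, -0.0103, 0.2216]
eef_rot: [-0.002, 0.055, 0.998, -0.001]
contact_force: [-1.1, -0.2, 0.9]
gripper_width: 0.0403
```

```bash
python3 chk.py 16; python3 scr.py 16|grep -v chip
```

```text
t 38.85 pos [ 0.6216 -0.0103  0.2216] f [-1.1 -0.2  0.9] w 0.0403 q [ 0.27  0.43 -0.44  1.66  0.2   1.11  1.24]
stand [79.8 -7.1] toolx vs -X deg -0.39 f stand [-1.1 -0.3]
scene handle 60 [   5.5 -129.3] [  -0.6 -128.5] [10.2 63.8]
scene knob 19 [101.6 -87.8] [100.3 -88.5] [14.8 11.8]
scene lugs 39 [101.  -88.6] [ 95.7 -88.1] [31.7 27.2]
side handle 81 [  -2.8 -128.1] [  -1.3 -129.7] [58.7 17.1]
side knob 17 [ 98.6 -88.3] [ 98.8 -88.8] [ 9.3 11.4]
side lugs 54 [ 93.3 -85.5] [ 92.9 -90.1] [37.6 22.7]
wrist handle 1105 [  -2.5 -128.2] [  -1.6 -129.8] [13.2 59.6]
wrist knob 178 [ 98.5 -88. ] [ 99.6 -88.6] [12.9 13.1]
wrist lugs 430 [ 92.4 -86.5] [ 95.4 -89.2] [28.3 36.4]
scene griptop 132 [590.6 364.4] [28.1 63.7] 79.14 med [0.5951 0.3624 0.0797]
scene foottop 235 [589.3 363.8] [ 52.8 117.3] 81.95 med [0.618  0.3524 0.0278]
scene pad 790 [586.7 365.3] [114.8 182.2] 80.41 med [0.604  0.3449 0.004 ]
side griptop 222 [588.9 363.7] [24.2 57.3] 79.11 med [0.5859 0.3647 0.079 ]
side foottop 473 [589.6 363. ] [ 50.1 111.9] 80.2 med [0.5638 0.374  0.0269]
side pad 1797 [589.9 361.5] [115.7 178.8] 80.29 med [0.5693 0.38   0.0031]
wrist pad 98 [649.6 306.9] [35.4  8.8] 9.08 med [0.6546 0.3079 0.0037]
```

View pics/side16.png

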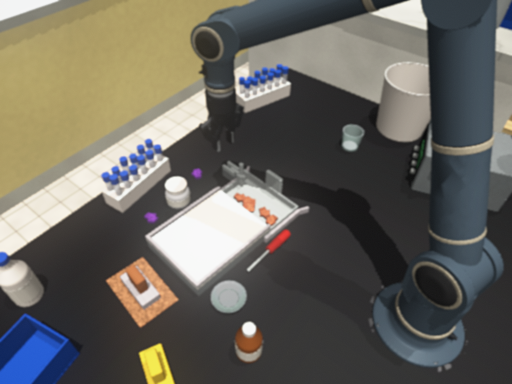

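Scraper stands centred on the pad. Now draw the bolt (fingertips kept above the 52 mm lugs).

>>> step_arm:
  targets: [40, -6.5, -27, 0, -0.4, 40, -6.5, -27, 0, 0, 40, -6.7, -28, 0, 0, 40, 0, 0, 40, 0, 40, 0, 0, 40, 0, 40, 0, 0, 40, 0, 40, 0, 0, 30, 0, 40, 0, 0, 12, 0, 40, 0, 0, 0, 0]

```text
t: 40.12
ee_pos: [0.6339, -0.087, 0.0623]
eef_rot: [-0.001, 0.047, 0.999, 0.0]
contact_force: [0.2, -0.2, 0.4]
gripper_width: 0.0398
```

```bash
python3 -c "
from h import *
ss()"
```

```text
t 40.12 pos [ 0.6339 -0.087   0.0623] f [ 0.2 -0.2  0.4] w 0.0398 q [ 0.33  0.62 -0.37  1.75  0.29  0.83  1.31]
stand [100. -82.] toolx vs -X deg 0.54 f stand [ 0.2 -0.2]
```

>>> step_arm:
  targets: [0, 0, 0, 0, 0, 0, 0, 0, 0, 0, 0, 0, 0, 0, 0, 0, 0, 0, 0, 0]
  newtons: 40

```text
t: 40.62
ee_pos: [0.6345, -0.0947, 0.0646]
eef_rot: [0.001, 0.05, 0.999, -0.004]
contact_force: [-1.1, -8.4, 2.3]
gripper_width: 0.0122
```

```bash
python3 -c "
from h import *
ss()"
```

```text
t 40.62 pos [ 0.6345 -0.0947  0.0646] f [-1.1 -8.4  2.3] w 0.0122 q [ 0.34  0.62 -0.36  1.75  0.29  0.83  1.31]
stand [101.3 -89.7] toolx vs -X deg 0.23 f stand [-0.2 -8.4]
```

>>> step_arm:
  targets: [0, 0, -3.5, 0, 0, 0, 0, -3.5, 0, 0, 0, -5, 0, 0, 0, 0, -8, 0, 0, 0, 0, -8, 0, 0, 0, 0, -8, 0, 0, 0, 0, -4, 0, 0, 0, 0, 0, 0, 0, 0]

```text
t: 41.62
ee_pos: [0.6679, -0.0983, 0.0646]
eef_rot: [0.002, 0.048, 0.999, -0.0]
contact_force: [0.0, -1.6, 5.2]
gripper_width: 0.0122
```

```bash
python3 -c "
from h import *
ss()"
```

```text
t 41.62 pos [ 0.6679 -0.0983  0.0646] f [ 0.  -1.6  5.2] w 0.0122 q [ 0.33  0.66 -0.36  1.66  0.29  0.87  1.32]
stand [134.9 -89.8] toolx vs -X deg 0.48 f stand [ 0.2 -1.6]
```

>>> step_arm:
  targets: [0, -3, 0, 0, 0, 0, -2, 0, 0, 0, 0, 0, 0, 0, 0]

```text
t: 42.0
ee_pos: [0.6694, -0.0985, 0.0645]
eef_rot: [-0.002, 0.048, 0.999, -0.0]
contact_force: [-9.0, -0.5, 11.5]
gripper_width: 0.013
```

>>> step_arm:
  targets: [0, -2, 0, 0, 0, 0, 0, 0, 0, 0]

```text
t: 42.25
ee_pos: [0.6695, -0.0985, 0.0644]
eef_rot: [-0.005, 0.048, 0.999, -0.001]
contact_force: [-13.7, -0.5, 15.4]
gripper_width: 0.0128
```

>>> step_arm:
  targets: [0, -2, 0, 0, 0, 0, 0, 0, 0, 0]

```text
t: 42.5
ee_pos: [0.6696, -0.0985, 0.0644]
eef_rot: [-0.007, 0.048, 0.999, -0.001]
contact_force: [-17.8, -0.4, 18.6]
gripper_width: 0.0126
```

```bash
python3 -c "
from h import *
ss()"
```

```text
t 42.5 pos [ 0.6696 -0.0985  0.0644] f [-17.8  -0.4  18.6] w 0.0126 q [ 0.33  0.67 -0.36  1.64  0.29  0.89  1.33]
stand [136.6 -89.8] toolx vs -X deg 0.47 f stand [-17.6  -2.2]
```

>>> step_arm:
  targets: [0, 5, 0, 0, 0, 35, 0, 0, 0, 0, 35, 0, 0, 0, 0, 35, 0, 0, -30, 0, 35, 0, 0, -45, 0, 35, 0, 0, -45, 0, 35, 0, 0, -30, 0, 35, 0, 0, 0, -0.5]

```text
t: 43.5
ee_pos: [0.6724, -0.0981, 0.2158]
eef_rot: [0.003, 0.043, 0.999, 0.0]
contact_force: [-0.7, -0.6, -0.4]
gripper_width: 0.0351
```

```bash
python3 chk.py 17
```

```text
t 43.5 pos [ 0.6724 -0.0981  0.2158] f [-0.7 -0.6 -0.4] w 0.0351 q [ 0.36  0.52 -0.41  1.53  0.22  1.14  1.39]
stand [139.4 -89.1] toolx vs -X deg 1.0 f stand [-0.6 -0.6]
scene handle 31 [  20.6 -127.9] [   1.3 -128.5] [10.  60.7]
scene knob 15 [138.3 -89.4] [139.1 -88.3] [ 9.3 13.6]
scene lugs 28 [ 95.5 -77.8] [ 93.8 -87.9] [22.8 35.4]
side handle 81 [  -2.7 -127.9] [  -1.5 -130.6] [15.2 60.3]
side knob 17 [133.3 -87.8] [136.  -90.3] [ 9.5 15.1]
side lugs 45 [ 92.6 -80.8] [ 93.5 -89.3] [38.5 23. ]
wrist handle 880 [   7.4 -129.8] [   6.8 -130.5] [12.4 44. ]
wrist knob 182 [134.  -89.3] [134.6 -89.3] [13.1 13.2]
wrist lugs 365 [  92.4 -100. ] [ 92.6 -89.2] [35.9 21.9]
```

>>> step_arm:
  targets: [60, 0, 0, 0, 1, 60, 28, -8.2, 0, 0, 60, 28, -8.2, 0, 0, 60, 28, -8.2, 0, 0, 60, 28, -8.2, 0, 0, 60, 28, -8.2, 0, 0, 60, 0, 0, 40, 0, 60, 0, 0, 40, 0, 60, 0, 0, 40, 0, 60, 0, 0, 30, 0]

```text
t: 44.9
ee_pos: [0.5256, -0.1247, 0.0604]
eef_rot: [-0.001, 0.053, 0.999, 0.0]
contact_force: [-0.1, 0.2, -0.0]
gripper_width: 0.0601
```

```bash
python3 -c "
from h import *
ss()"
```

```text
t 44.9 pos [ 0.5256 -0.1247  0.0604] f [-0.1  0.2 -0. ] w 0.0601 q [ 0.45  0.5  -0.37  1.99  0.27  0.71  1.37]
stand [  -3.9 -130.8] toolx vs -X deg -0.08 f stand [-0.2  0.2]
```

>>> step_arm:
  targets: [60, -2, 0, 12, 0, 60, 0, 0, 5, 0, 60, 0, 0, 0, 0, 0, 0, 0, 0, 0, 0, 0, 0, 0, 0, 0, 0, 0, 0, 0, 0, 0, 0, 0, 0, 0, 0, 0, 0, 0]
  newtons: 60

```text
t: 45.9
ee_pos: [0.5292, -0.1254, 0.0465]
eef_rot: [0.001, 0.052, 0.999, -0.0]
contact_force: [-1.5, -0.9, 6.2]
gripper_width: 0.0116
```

>>> step_arm:
  targets: [0, 0, -3, 0, 0, 0, 0, -6, 0, 0, 0, 0, -8, 0, 0, 0, 0, -8, 0, 0, 0, 0, 0, 0, 0]

```text
t: 46.52
ee_pos: [0.5273, -0.1483, 0.0465]
eef_rot: [0.001, 0.052, 0.999, 0.001]
contact_force: [-0.2, 3.4, 4.5]
gripper_width: 0.0113
```

```bash
python3 -c "
from h import *
ss()"
```

```text
t 46.52 pos [ 0.5273 -0.1483  0.0465] f [-0.2  3.4  4.5] w 0.0113 q [ 0.48  0.53 -0.36  1.98  0.28  0.68  1.41]
stand [   0.3 -154.1] toolx vs -X deg -0.01 f stand [-0.6  3.4]
```

>>> step_arm:
  targets: [0, 0, -10, 0, 0, 0, 0, -14, 0, 0, 0, 0, -14, 0, 0, 0, 0, -14, 0, 0, 0, 0, -14, 0, 0, 0, 0, -14, 0, 0, 0, 0, -14, 0, 0, 0, 0, 0, 0, 0]

```text
t: 47.52
ee_pos: [0.5174, -0.2432, 0.0465]
eef_rot: [0.001, 0.052, 0.999, 0.0]
contact_force: [0.5, 1.5, 5.2]
gripper_width: 0.0112
```

```bash
python3 -c "
from h import *
ss()"
```

```text
t 47.52 pos [ 0.5174 -0.2432  0.0465] f [0.5 1.5 5.2] w 0.0112 q [ 0.64  0.55 -0.36  1.92  0.28  0.71  1.58]
stand [   0.3 -249.5] toolx vs -X deg -0.06 f stand [0.3 1.6]
```

>>> step_arm:
  targets: [0, 0, -10, 0, 0, 0, 0, -14, 0, 0, 0, 0, -14, 0, 0, 0, 0, -14, 0, 0, 0, 0, -14, 0, 0, 0, 0, -14, 0, 0, 0, 0, -10, 0, 0, 0, 0, -6, 0, 0, 0, 0, 0, 0, 0]

```text
t: 48.65
ee_pos: [0.5077, -0.3369, 0.0465]
eef_rot: [0.001, 0.052, 0.999, 0.001]
contact_force: [0.6, 4.8, 6.4]
gripper_width: 0.0112
```

```bash
python3 -c "
from h import *
ss()"
```

```text
t 48.65 pos [ 0.5077 -0.3369  0.0465] f [0.6 4.8 6.4] w 0.0112 q [ 0.77  0.6  -0.35  1.83  0.28  0.76  1.74]
stand [ 3.000e-01 -3.437e+02] toolx vs -X deg 0.01 f stand [0.1 4.9]
```

>>> step_arm:
  targets: [50, 0, 0, 0, 0, 50, 0, 0, 0, 0, 50, 0, 0, 0, 0, 50, 0, 0, -20, 0, 50, 0, 0, -45, 0, 50, 0, 0, -45, 0, 50, 0, 0, -45, 0, 50, 0, 0, -35, 0, 50, 0, 0, 0, 0]

```text
t: 49.78
ee_pos: [0.5082, -0.3396, 0.2408]
eef_rot: [0.004, 0.052, 0.999, -0.002]
contact_force: [0.2, -0.1, -0.1]
gripper_width: 0.0496
```

```bash
python3 chk.py 18|grep -v lugs; python3 scr.py 18|grep -v chip; python3 - <<'E'
from h import *
for n in ['side','scene','wrist']:
    f=np.load(f'/tmp/{n}18.npz'); im,P=f['im'],f['P']; hs=cv2.cvtColor(im,cv2.COLOR_RGB2HSV); s_=S(P)
    m=(hs[...,0]<15)&(hs[...,1]>120)&(abs(s_[...,0])<115)&(s_[...,1]>-360)&(s_[...,1]<270)&(P[...,2]<.065)
    k,l,st_,c=cv2.connectedComponentsWithStats(m.astype(np.uint8))
    for i in range(1,k):
        if st_[i,4]>10: Q=np.c_[s_[l==i],P[l==i][:,2]*1000]; print(n,st_[i,4],np.percentile(Q,3,axis=0).round(),np.percentile(Q,97,axis=0).round())
    m=(P[...,2]>.023)&(P[...,2]<.033)&(s_[...,1]<-180)&(s_[...,1]>-335)&(abs(s_[...,0])<125); 
    if m.sum()>50: print(n,'tray',np.percentile(s_[m],[.5,99.5],axis=0).round(1))
E
```

```text
t 49.77 pos [ 0.5082 -0.3396  0.2408] f [ 0.2 -0.1 -0.1] w 0.0496 q [ 0.83  0.38 -0.41  1.67  0.17  1.11  1.84]
stand [   1.1 -346.4] toolx vs -X deg -0.05 f stand [ 0.2 -0. ]
scene knob 19 [138.8 -89.3] [136.2 -88.1] [ 9.4 14.1]
side knob 15 [134.3 -88.8] [135.8 -89.7] [10.7 12.6]
wrist knob 168 [132.6 -91.6] [133.9 -89.9] [12.7 13. ]
scene griptop 125 [585.7 389.6] [28.2 58.1] 79.48 med [0.5871 0.3861 0.0796]
scene foottop 237 [585.7 388.9] [ 50.1 113.3] 81.8 med [0.6116 0.3785 0.0281]
scene pad 798 [585.9 363.9] [114.2 179.2] 81.21 med [0.6072 0.3443 0.0044]
side griptop 232 [583.1 388.6] [24.3 56.6] 80.4 med [0.5791 0.3895 0.0787]
side foottop 500 [582.9 387.5] [ 50.5 110.4] 81.03 med [0.5565 0.3983 0.0271]
side pad 1751 [590.  361.4] [115. 179.] 80.43 med [0.5758 0.3444 0.003 ]
side 157 [ -11. -262.   12.] [  63. -225.   29.]
side 104 [ -86. -267.   10.] [ -31. -238.   17.]
side tray [[-105.7 -334.9]
 [ 106.2 -185.7]]
scene 132 [ -89. -270.    7.] [ -26. -237.   21.]
scene 199 [  -7. -265.   10.] [  70. -225.   30.]
scene tray [[-107.3 -334.8]
 [ 108.  -185.5]]
wrist 654 [ -89. -271.   12.] [ -63. -237.   16.]
wrist 624 [ -59. -273.    9.] [ -26. -247.   16.]
wrist 1675 [ -11. -267.   12.] [  67. -226.   29.]
wrist tray [[-105.5 -334.9]
 [ 104.2 -186.7]]
```

View pics/scene18.png

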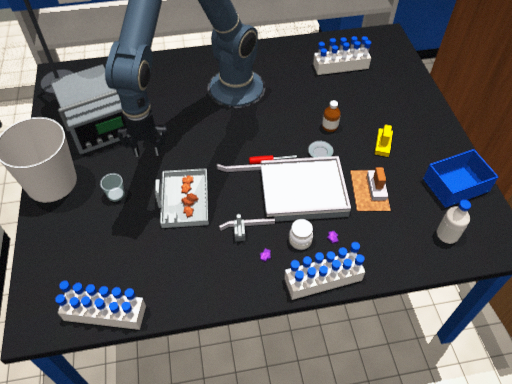

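View pics/wrist18.png

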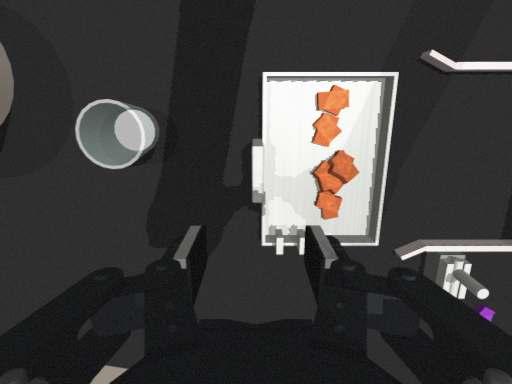

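View pics/side18.png

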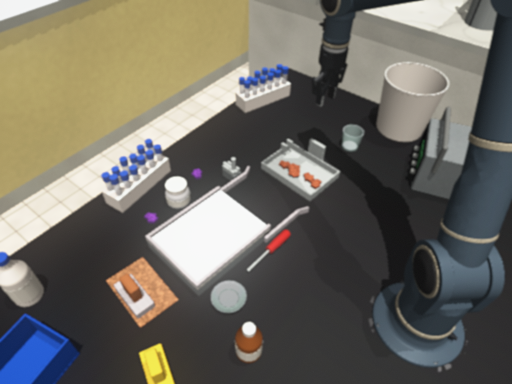

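The tray is out with five chips inside and the bolt is drawn. The scraper has been knocked about 26 mm off the pad middle, though, so I'll go back and re-centre it.

>>> step_arm:
  targets: [50, 0, 25, 0, 0, 50, 0, 40, 0, 0, 50, 0, 40, 0, 0, 50, 0, 40, 0, 0, 50, 0, 40, 0, 0, 50, 0, 40, 0, 0, 50, 0, 40, 0, 0, 50, 0, 40, 0, 0, 50, 0, 40, 0, 0, 50, 0, 40, 0, 0]

```text
t: 51.18
ee_pos: [0.5457, 0.045, 0.2345]
eef_rot: [-0.001, 0.052, 0.999, -0.0]
contact_force: [0.1, -0.1, 0.6]
gripper_width: 0.05
```

>>> step_arm:
  targets: [50, 0, 40, 0, 0, 50, 0, 40, 0, 0, 50, 0, 40, 0, 0, 50, 0, 40, 0, 0, 50, 0, 40, 0, 0, 50, 0, 40, 0, 0, 50, 0, 30, 0, 0, 50, 0, 20, 0, 0, 50, 0, 0, 0, 3.5, 50, 0, 0, 0, 0]

```text
t: 52.42
ee_pos: [0.5767, 0.3319, 0.2349]
eef_rot: [-0.001, 0.083, 0.997, -0.001]
contact_force: [-0.7, -0.1, 0.9]
gripper_width: 0.0501
```

```bash
python3 chk.py 19|head -2; python3 scr.py 19|grep -v chip
```

```text
t 52.42 pos [0.5767 0.3319 0.2349] f [-0.7 -0.1  0.9] w 0.0501 q [-0.18  0.52 -0.59  1.53  0.3   1.19  0.58]
stand [-3.000e-01  3.286e+02] toolx vs -X deg -3.53 f stand [-0.7 -0.2]
scene griptop 127 [585.4 387.7] [28.3 56.7] 76.79 med [0.589  0.3871 0.0794]
scene foottop 238 [584.7 389.6] [ 52.5 115.8] 80.9 med [0.6115 0.3779 0.0281]
scene pad 802 [586.1 365.1] [115.2 176.4] 80.45 med [0.6096 0.3441 0.0039]
side griptop 233 [583.  388.5] [24.3 57. ] 80.52 med [0.5782 0.3896 0.0788]
side foottop 494 [583.  387.5] [ 50.3 111.6] 80.86 med [0.5562 0.3986 0.027 ]
side pad 1755 [590.1 361.3] [115.4 178.9] 80.3 med [0.5757 0.3447 0.0031]
wrist griptop 1337 [581.6 389. ] [26.  54.6] 81.22 med [0.5801 0.388  0.0793]
wrist foottop 2095 [582.6 388.8] [ 49.9 109.4] 80.71 med [0.5561 0.381  0.0275]
wrist pad 7424 [589.2 363.1] [111.8 172.2] 80.42 med [0.5778 0.3448 0.0035]
```

>>> step_arm:
  targets: [50, 1, 18, 0, 0, 50, 1, 19, 0, 0, 50, 1, 19.5, 0, 0, 50, 0, 0, 40, 0, 50, 0, 0, 45, 0, 50, 0, 0, 45, 0, 50, 0, 0, 40, 0, 50, 0, 0, 20, 0, 50, 0, 0, 3, 0, 50, 0, 0, 0, 0]

```text
t: 53.82
ee_pos: [0.5839, 0.3899, 0.0443]
eef_rot: [0.001, 0.083, 0.997, 0.001]
contact_force: [0.0, 0.2, 0.1]
gripper_width: 0.0495
```

```bash
python3 -c "
from h import *
ss()"
```

```text
t 53.83 pos [0.5839 0.3899 0.0443] f [0.  0.2 0.1] w 0.0495 q [-0.32  0.76 -0.51  1.59  0.44  0.91  0.42]
stand [  0.8 387.1] toolx vs -X deg -3.53 f stand [-0.   0.2]
```

>>> step_arm:
  targets: [0, 0, 0, 0, 0, 0, 0, 0, 0, 0, 0, 0, 0, 0, 0, 0, 0, 0, 0, 0, 0, 0, 0, 0, 0, 0, 0, 0, -6, 0, 0, 0, 0, -6, 0, 0, 0, 0, 0, 0]
  newtons: 70

```text
t: 54.82
ee_pos: [0.5832, 0.3888, 0.055]
eef_rot: [0.0, 0.083, 0.997, 0.0]
contact_force: [0.0, 0.5, -4.3]
gripper_width: 0.0253
```

```bash
python3 -c "
from h import *
ss()"
```

```text
t 54.83 pos [0.5832 0.3888 0.055 ] f [ 0.   0.5 -4.3] w 0.0253 q [-0.31  0.74 -0.52  1.59  0.43  0.93  0.43]
stand [3.000e-01 3.859e+02] toolx vs -X deg -3.55 f stand [-0.   0.5]
```

>>> step_arm:
  targets: [0, -3, -8, 0, 0, 0, -4, -8, 0, 0, 0, -3.7, -8, 0, 0, 0, 0, 0, 0, 0]

```text
t: 55.32
ee_pos: [0.5907, 0.3613, 0.0546]
eef_rot: [0.0, 0.084, 0.996, -0.001]
contact_force: [-0.1, -0.4, -4.0]
gripper_width: 0.0252
```

```bash
python3 chk.py 20|head -2; python3 scr.py 20|grep foot
```

```text
t 55.33 pos [0.5907 0.3613 0.0546] f [-0.1 -0.4 -4. ] w 0.0252 q [-0.27  0.73 -0.52  1.61  0.43  0.92  0.46]
stand [ 10.5 359.3] toolx vs -X deg -3.68 f stand [-0.  -0.4]
scene foottop 33 [643.  353.6] [44.8  9.7] 78.26 med [0.6435 0.3504 0.0258]
side foottop 79 [563.1 382.9] [86.7 39.3] 24.87 med [0.5377 0.3805 0.0275]
wrist foottop 5 [499.6 278.9] [0.4 1.5] 75.93 med [0.4994 0.2789 0.0334]
```

>>> step_arm:
  targets: [0, 0.5, 1.8, 5, 0, 0, 0, 0, 3, 0, 0, 0, 0, 2, 0, 0, 0, 0, 0, 0]

```text
t: 55.98
ee_pos: [0.5897, 0.3653, 0.0448]
eef_rot: [0.0, 0.083, 0.997, 0.0]
contact_force: [0.1, -0.9, -3.1]
gripper_width: 0.0252
```

>>> step_arm:
  targets: [0, 0, 0, 1, 0, 0, 0, 0, 0, 0]

```text
t: 56.22
ee_pos: [0.5896, 0.3653, 0.0448]
eef_rot: [0.0, 0.083, 0.997, 0.0]
contact_force: [-3.2, -2.5, 2.9]
gripper_width: 0.0252
```

>>> step_arm:
  targets: [0, 0, 0, 1, 0, 0, 0, 0, 0, 0]

```text
t: 56.48
ee_pos: [0.5897, 0.3653, 0.0447]
eef_rot: [0.0, 0.083, 0.997, -0.0]
contact_force: [-4.4, -3.8, 9.9]
gripper_width: 0.0251
```

>>> step_arm:
  targets: [0, 0, 0, 1, 0, 0, 0, 0, 0, 0]

```text
t: 56.72
ee_pos: [0.5896, 0.3653, 0.0447]
eef_rot: [0.001, 0.083, 0.997, -0.0]
contact_force: [-5.9, -5.0, 13.1]
gripper_width: 0.0254
```

>>> step_arm:
  targets: [0, 0, 0, -2, 0, 60, 0, 0, 0, 0, 60, 0, 0, 0, 0, 60, 0, 0, 0, 0, 60, 0, 0, -30, 0, 60, 0, 0, -45, 0, 60, 0, 0, -45, 0, 60, 0, 0, -45, 0, 60, -10, -30, 0, 0, 60, -10, -40, 0, 0]

```text
t: 57.98
ee_pos: [0.5978, 0.2934, 0.2096]
eef_rot: [0.001, 0.082, 0.997, 0.001]
contact_force: [1.4, -1.6, -0.7]
gripper_width: 0.0603
```

>>> step_arm:
  targets: [60, -10, -40, 0, 0, 60, -10, -40, 0, 0, 60, -10, -30, 0, 0, 60, 0, 0, 0, 0]

```text
t: 58.48
ee_pos: [0.6104, 0.1754, 0.2085]
eef_rot: [0.0, 0.086, 0.996, -0.001]
contact_force: [0.4, 0.5, 0.2]
gripper_width: 0.0602
```

```bash
python3 chk.py 21; python3 scr.py 21
```

```text
t 58.48 pos [0.6104 0.1754 0.2085] f [0.4 0.5 0.2] w 0.0602 q [ 0.07  0.49 -0.58  1.64  0.29  1.11  0.81]
stand [ 49.3 176.5] toolx vs -X deg -3.88 f stand [0.3 0.6]
scene knob 16 [137.9 -88.2] [136.1 -88.1] [ 9.3 12.9]
side knob 17 [133.5 -87.2] [136.1 -90.5] [ 9.5 15.8]
wrist knob 46 [134.9 -82.6] [134.5 -82.9] [11.8  4.2]
scene griptop 129 [588.  366.8] [26.5 61. ] 81.02 med [0.5936 0.3636 0.0794]
scene foottop 246 [590.  366.9] [ 52.7 117.2] 80.68 med [0.6156 0.3553 0.0282]
scene pad 751 [585.2 365.4] [115.1 179.5] 81.48 med [0.6076 0.3426 0.0041]
side griptop 224 [588.8 365. ] [25.3 57.6] 79.05 med [0.585  0.3667 0.0788]
side foottop 468 [588.1 364.8] [ 50.6 110.2] 80.65 med [0.5616 0.3757 0.0271]
side pad 1787 [590.5 361.6] [115.4 178.2] 80.32 med [0.5703 0.3767 0.0031]
wrist griptop 2099 [587.8 365.3] [26.5 55.3] 81.12 med [0.5862 0.362  0.0792]
wrist foottop 2995 [587.7 365.7] [ 50.6 109.6] 81.02 med [0.5716 0.3571 0.0276]
wrist pad 8392 [588.7 364.8] [113.9 171.7] 80.48 med [0.5624 0.3411 0.0036]
wrist chip 385 [-20. 349.] [ 33. 354.]
```

View pics/side21.png

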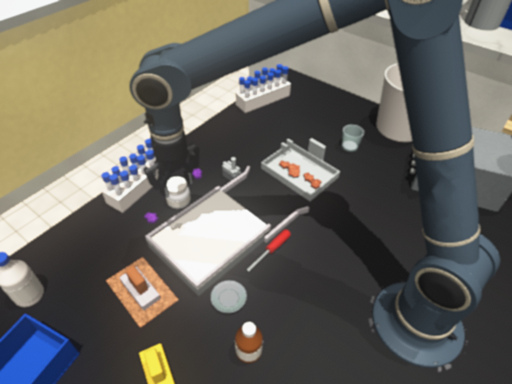

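View pics/scene21.png

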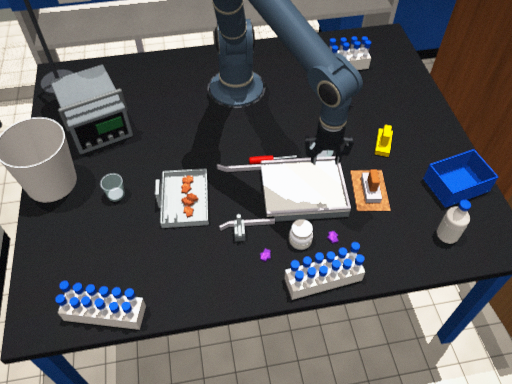

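```bash
python3 -c "
from h import *
ss(); print(ticket.close_job())"
```

```text
t 58.62 pos [0.6089 0.181  0.209 ] f [0.7 0.  1. ] w 0.0597 q [ 0.06  0.49 -0.59  1.63  0.29  1.11  0.81]
stand [ 47.3 181.8] toolx vs -X deg -3.45 f stand [0.7 0.1]
the job is handed in; nothing more can be done
None
```

The whole job is done and handed in at t ≈ 58.6 s of the 200 s allowed. There were five chips at the start, and all five ended up in the tray.

- **Tray in:** I slid it along the guides until it pressed on the stop with about 19 N and moved no further.
- **Bolt in:** I shot it to a hard stop, still at 32 N. The knob ended about 1 mm from its stated home position, but it travelled only about 32.5 mm instead of 35. The knob had started about 3 mm short of its stated drawn-back position, so I took the bolt as not having been fully drawn back at the start.
- **Wiping:** Two passes with the scraper, down the middle and then along the -x side, cleared the plate. The fingers touched only the grip.
- **Scraper:** I stood it back on the pad. It was later knocked about 26 mm aside, so I re-centred it. It is upright, about 2 mm from the pad's middle and within 1° of the pad's direction.
- **Bolt out:** I drew it about 35 mm to its hard stop, with the knob at x ≈ 135 mm.
- **Tray out:** Its inner end is about 35 mm clear of the guide flares, and square to them.

In the last pictures the plate was empty, all the chips were in the tray and the other things on the bench appeared unmoved. One chip lies on top of another and reaches about 29–30 mm, roughly level with the 28 mm tray walls. No checks failed; the cameras differed by up to about 4 mm on some positions.

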